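Fetch the tape measure from behind the things in the tidy

TASK

Get the tape measure out from the far end of the long wooden tidy: first clear the torch, the spice jar and the sugar canister out of it, standing all three upright together in the grey side tray while the tape measure still waits in its place, then stand the tape measure upright in the middle of the white box's lid. Only after that put the torch, jar and canister back upright in the tidy, each exactly on the spot where it stood at the start. Knock nothing over and leave the mug and the washing-up bottle where they are.

Things in the scene. Friction and masses are not known exactly. Their poses are not given: they have to be found in the camera images.
- torch: black hand torch standing upright on its round lens, 47 mm across, 142 mm tall, a small red slide switch on its side; loose, about 0.16 kg. Origin: centre of its underside, z up. Stands in one of three places in the tidy.
- spice_jar: small round glass spice jar with a dark brown cap, 44 mm across, 105 mm tall, upright; loose. Origin: centre of its underside, z up. Stands in one of the three places in the tidy.
- canister: round sugar canister of plain steel with a wooden lid fixed on it (the top 18 mm), upright, 56 mm across (lid 57 mm), 115 mm tall; loose, about 0.22 kg. Origin: centre of its underside, z up. Stands in one of the three places in the tidy.
- tape_measure: teal and black tape measure standing upright at the tidy's far end; 36 mm thick along its x, 68 mm (78 with the end hook) along its y, 66 mm tall; loose, 0.21 kg. Origin on its underside; the case spans -17 to +19 mm in x, -29 to +39 mm in y. Grasp across the 36 mm, along the tidy: the neighbour in front stands 10 to 22 mm from it, the far wall is 36 mm behind it.
- tape_mid (a point): the middle of the tape measure's case, 33 mm above its underside; its axes are those of the tape measure.
- tidy: fixed long wooden tray, 340 x 108 mm, walls 6 mm thick, wall top 32 mm and inner floor 10 mm above its origin (centre of its underside). Its x runs along its length from the near end to the far end. Things stand in it in a row, within a few mm of its centre line, at x = -120, -35 and +50 mm (torch, jar and canister in any order) and +108 mm (tape measure).
- side_tray: fixed shallow grey plastic tray, the side area for the things that are cleared away; 100 mm along its x, 216 mm along its y, walls 5 mm thick, rim 18 mm and inner floor 9 mm above its origin, which is the centre of its underside. Empty at the start; it and the white box stand one behind the other at the right, either one in front.
- card_box: closed white card box, fixed, 112 mm along its y and 171 mm along its x, flat lid 75 mm above its origin (centre of its underside), where the tape measure is to go.
- mug: beige mug, a loose bystander between the tidy and the trays, 78 mm across with a handle, 101 mm tall. Origin: middle of the underside of mug and handle together.
- washing_up_liquid: green washing-up bottle with a white cap, a loose bystander behind the mug, 49 x 74 mm, 228 mm tall. Origin: centre of its underside. A wall cabinet hangs over it 0.51 m above the worktop; its right-hand end is 0.05 to 0.1 m to the right of the mug: keep the arm in front of it when turning between the tidy and the trays.

How it is judged:
On the way, in this order (a step that is already met when the one before it is completed fails the run):
1. torch, spice jar and sugar canister all stand upright in the side tray, the tape measure still in its place (x of torch in the frame of side_tray between -0.045 and 0.045 m and y of torch in the frame of side_tray between -0.103 and 0.103 m and z of each of torch, spice_jar, canister in the frame of side_tray below 0.016 m and angle between each of torch, spice_jar, canister's own z axis and vertical below 0.15 rad and x of spice_jar in the frame of side_tray between -0.045 and 0.045 m and y of spice_jar in the frame of side_tray between -0.103 and 0.103 m and x of canister in the frame of side_tray between -0.045 and 0.045 m and y of canister in the frame of side_tray between -0.103 and 0.103 m and distance of tape_measure from where it was at the start of the episode below 0.03 m), for 0.2 s.
2. the tape measure stands in the middle of the white box's lid while the three others are still in the side tray (horizontal distance between tape_mid and card_box below 0.015 m and z of tape_measure in the frame of card_box between 0.07 and 0.085 m and angle between tape_measure's own z axis and vertical below 0.12 rad and x of torch in the frame of side_tray between -0.045 and 0.045 m and y of torch in the frame of side_tray between -0.103 and 0.103 m and z of each of torch, spice_jar, canister in the frame of side_tray below 0.016 m and angle between each of torch, spice_jar, canister's own z axis and vertical below 0.15 rad and x of spice_jar in the frame of side_tray between -0.045 and 0.045 m and y of spice_jar in the frame of side_tray between -0.103 and 0.103 m and x of canister in the frame of side_tray between -0.045 and 0.045 m and y of canister in the frame of side_tray between -0.103 and 0.103 m), for 0.2 s.
At the end, for the whole second after the job is handed in: The tape measure stands upright on the white box, its middle within 15 mm of the middle of the lid; torch, spice jar and sugar canister stand upright in the tidy, each within 15 mm of where it stood at the start; all at rest (horizontal distance between tape_mid and card_box below 0.015 m and z of tape_measure in the frame of card_box between 0.07 and 0.085 m and angle between each of tape_measure, torch, spice_jar, canister's own z axis and vertical below 0.12 rad and linear speed of each of tape_measure, torch, spice_jar, canister below 0.02 m/s and distance of each of torch, spice_jar, canister from where it was at the start of the episode below 0.015 m); the robot touches nothing.
It fails at once if the mug is shifted or knocked over (distance of mug from where it was at the start of the episode above 0.03 m or angle between mug's own z axis and vertical above 0.3 rad).
It fails at once if the washing-up bottle is shifted or knocked over (distance of washing_up_liquid from where it was at the start of the episode above 0.03 m or angle between washing_up_liquid's own z axis and vertical above 0.3 rad).
It fails at once if the torch, spice jar, sugar canister or tape measure is knocked over (angle between any of torch, spice_jar, canister, tape_measure's own z axis and vertical above 0.8 rad).
It also fails if it takes over 141 s, if anything falls off the work surface, if the arm or the gripper's body presses on something with over 40 N, if the wrist force passes 120 N, or if a joint passes its speed limit or range.

ROBOT

A 7-joint arm with a two-finger parallel gripper is mounted at the origin on a cart in front of the work surface, level with it; the furniture and walls round the work are solid. World frame = base frame: x ahead of the robot, y to its left, z up, the work surface at z = 0. Lengths are in m, angles in rad, forces in N, time in s.
With the tool pointing down it reaches from about 0.425 to 0.925 m from the base axis. Payload 6.8 kg.
Tool frame: the origin (TCP) lies on the centre line of the jaws, within the pads' length; the fingertips stand 14 mm ahead of it and the grasp point (between the pads) lies 5 mm behind it; z points along the fingers, y is the line along which they close (so a half turn about z gives the same grasp; the last joint's range is limited). The gripper opens to 85 mm and grips with 20 to 120 N. Pads are 22 mm wide; open, the fingers measure 114 mm over their backs; the gripper's body (76 mm by 85 mm) begins 54 mm behind the grasp point. The pads swing forward as they close: fully open they stand 13 mm farther back than shut.
Start: joints at [1.154, 0.477, 0.022, 1.555, -0.011, 1.109, -0.083], TCP at [0.205, -0.643, 0.245] pointing down, gripper open.
Joint ranges: [-2.96, 2.96], [-0.34, 2.1], [-1.41, 1.46], [0.24, 2.44], [-1.37, 4.51], [0.17, 1.92], [-2.96, 2.96]. Speed limits (rad/s): [2.39, 2.39, 3.14, 3.14, 3.14, 3.14, 3.14].

INTERFACE

Orientations are given as a unit quaternion [w, x, y, z].
In Python, from station import bot gives the robot as it stands. The module is installed in compiled form; this text tells all that it offers.
- The arm moves only by the tool drive_tool, never from a script. Its argument "commands" is a list of rows, each an object with "hand": the opening, from 0 (shut) to 1 (fully open); "translation": the shift along the world's x, y, z in mm, a list of three; "angular": the turn, a rotation vector about the world's x, y, z in rad, a list of three. In form: [{"hand": hand, "translation": [tx, ty, tz], "angular": [ax, ay, az]}, ...]. A call has 1 to 12 rows; each row is the pose to reach, as a shift and turn from the pose commanded when the call began; what a row does not reach only later rows make up. A row lasts 1/8 s, in which the tool goes at most 62.5 mm and 10.7 degrees, less where a joint would pass 70% of its speed; a pose out of reach is approached as far as the arm can. A call with a gripper value outside its range is refused whole. The fingers move at their own pace and stop on an object; "force" is the grip in N (left out, the last holds). Time passes only in rows, so rows that repeat a pose let the fingers close. It gives the time, the measured TCP pose, the force, the opening and the grip force at its end, in the units of the state.
- bot.get_obs(): the state, without advancing time (a new reading comes with each control period).
- bot.read_camera(name): name is "scene" or "top" or "wrist"; returns the picture (400x640x3 uint8, red, green, blue); there is no depth.
- bot.camera_model(name): a dict with "fx", "fy", "cx", "cy" (pixels), "k1" (the pictures are not rectified: a ray, as slopes to the right and down, at radius r is drawn at 1 + k1 r^2 times it, then the intrinsics apply), "view" (4x4, takes a point from world to camera coordinates). Camera axes: x right, y up, looking along -z (the intrinsics and any distortion apply to the point x, -y, -z); pixel columns grow to the right and rows downward; lengths in m; the calibration is good to about 2 mm. A picture is of the moment at which its call begins: read the wrist's pose just before it. camera_model takes no time and is no camera call; for the wrist camera it gives the pose at the moment of the call.
- bot.hand_in(): hands the job in; it is judged then, once.
Trained networks look in the newest picture that a camera, given by its name, has taken for a name from the list of things; names that differ only in an ending like _2 or _b are one class to them, and where a whole thing is asked for, a point or a joint stands for the part that bears it (a point fixed in the world has none). Each returns a list of dicts, best first, with "score" (0 to 1); they miss things now and then, are a little off and sometimes report something else, mostly with a low value. They report only what shows in the picture. A call takes as long as a camera call.
- bot.find_in(camera, query): "position" ([column, row] in pixels, amid what is visible of it).
- bot.outline_of(camera, query): "pixels" (400x640 bool, what is visible of it) and "position" ([column, row] in pixels, amid what is visible of it).
The state is a dict: "t": time; "q": joint angles; "joint_vel": joint speeds; "joint_torque": joint torques, N m; "eef_pos": TCP position; "tool_rot": TCP orientation; "contact_force": force on the tool from outside, world axes, zero at the start; "torque": the same for the moment, N m; "gripper_width": opening from 0.0 (shut) to 1.0 (fully open); "grasp_force": force on a finger pad.
Only numpy, scipy, OpenCV 4.12 (cv2) and the standard library are available. Lean on these libraries where they do the work, as an engineer would, in place of code of your own. Each camera call takes 0.05 s, during which the arm holds its last target. There are 200 camera calls.

## Working session

There is one attempt and no reset: what is moved stays moved. The work goes in short steps, Python scripts to look and compute and a tool call to move; the robot and the scene stay as the last step left them, time stands still between calls to the robot, and variables do not carry over. Pictures are saved under pics/ and viewed, at most 14 in all, crops included, and the job is handed in when it is done.

Besides the shell and the picture viewer there is one more tool, called after "Request:" as a command line: name --argument value ..., lists and objects as JSON in quotes. drive_tool: Moves the arm, as the interface text tells. Its arguments: {"type":"object","properties":{"commands":{"type":"array","items":{"type":"object","properties":{"hand":{"type":"number"},"translation":{"type":"array","items":{"type":"number"}},"angular":{"type":"array","items":{"type":"number"}}}}},"force":{"type":"number"}},"required":["commands"]}

```bash
mkdir -p pics; cat > h.py <<'E'
import numpy as np, cv2
from station import bot
def ray(m,px):
    K=np.array([[m['fx'],0,m['cx']],[0,m['fy'],m['cy']],[0,0,1.]])
    p=cv2.undistortPoints(np.array([[px]],float),K,np.array([m['k1'],0,0,0.]))[0,0]
    V=np.array(m['view']);R=V[:3,:3];t=V[:3,3]
    return -R.T@t, R.T@np.array([p[0],-p[1],-1.])
def atz(m,px,z):
    o,d=ray(m,px);return o+d*(z-o[2])/d[2]
def proj(m,P):
    V=np.array(m['view']);c=V[:3,:3]@np.array(P)+V[:3,3]
    s=np.array([c[0],-c[1]])/-c[2];s=s*(1+m['k1']*(s@s))
    return s*[m['fx'],m['fy']]+[m['cx'],m['cy']]
E
python3 - <<'E'
from h import *
ns=['torch','spice_jar','canister','tape_measure','tidy','side_tray','card_box','mug','washing_up_liquid']
o=bot.get_obs();print(o['t'],o['eef_pos'],o['tool_rot'],o['gripper_width'])
for c in ['top','scene']:
    im=bot.read_camera(c);cv2.imwrite(f'pics/{c}0.png',im[:,:,::-1]);m=bot.camera_model(c)
    print(c,ray(m,[m['cx'],m['cy']]), m['k1'],m['fx'])
    for n in ns:
        for d in bot.outline_of(c,n)[:2]:
            ys,xs=np.nonzero(d['pixels']);np.savez_compressed(f'{c}_{n}.npz',p=d['pixels']) if d['score']>.5 else 0
            print(n,round(d['score'],2),np.round(d['position']),xs.min(),xs.max(),ys.min(),ys.max())
print(bot.get_obs()['t'])
E
```

```text
0.0 [ 0.20497159 -0.64253329  0.24432713] [-8.84184861e-04  9.88098230e-01  1.53821525e-01 -2.12346887e-04] 1.0005260943516778
top (array([0.419756  , 0.08012444, 1.06923852]), array([ 0.10955878, -0.03221851, -0.99345802])) -0.0037066091179662904 417.9596135173148
torch 0.82 [299. 228.] 292 310 217 236
spice_jar 0.88 [234. 251.] 221 246 242 260
spice_jar 0.61 [268. 241.] 254 281 228 252
canister 0.91 [267. 243.] 254 280 228 252
tape_measure 0.55 [211. 260.] 202 224 244 275
tidy 0.58 [255. 243.] 184 327 202 289
side_tray 0.65 [415. 157.] 375 459 137 180
card_box 0.85 [408. 203.] 369 445 181 230
mug 0.76 [316. 181.] 294 331 164 201
washing_up_liquid 0.93 [280. 150.] 267 296 130 169
scene (array([0.0215155, 0.4659229, 0.9121875]), array([ 0.47790583, -0.37445554, -0.79459994])) -0.004515699562121027 402.5637655318358
torch 0.62 [326. 211.] 318 332 191 235
spice_jar 0.87 [289. 267.] 278 297 249 285
canister 0.73 [306. 242.] 297 320 219 261
canister 0.6 [274. 291.] 259 291 276 309
tape_measure 0.74 [273. 292.] 259 292 277 307
tidy 0.94 [297. 274.] 241 352 206 328
tidy 0.73 [360. 142.] 329 397 120 166
side_tray 0.87 [359. 142.] 329 398 119 166
card_box 0.92 [385. 167.] 350 419 136 198
mug 0.66 [306. 185.] 286 325 167 209
mug 0.46 [361. 143.] 330 397 119 167
washing_up_liquid 0.61 [268. 176.] 259 282 139 204
1.0
```

```bash
python3 - <<'E'
import cv2
a=cv2.imread('pics/top0.png')[120:300,170:470];cv2.imwrite('pics/topc.png',cv2.resize(a,(800,480),interpolation=cv2.INTER_CUBIC))
a=cv2.imread('pics/scene0.png')[110:340,230:430];cv2.imwrite('pics/scenec.png',cv2.resize(a,(520,598),interpolation=cv2.INTER_CUBIC))
E
```

```text
(no output)
```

View pics/topc.png

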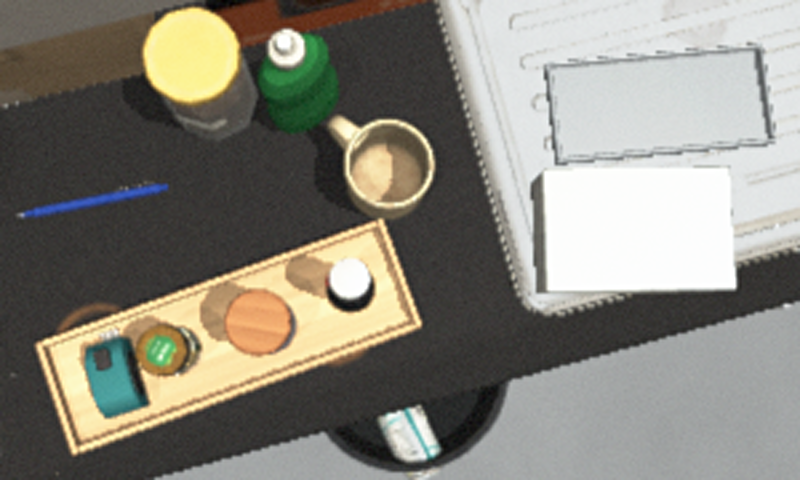

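View pics/scenec.png

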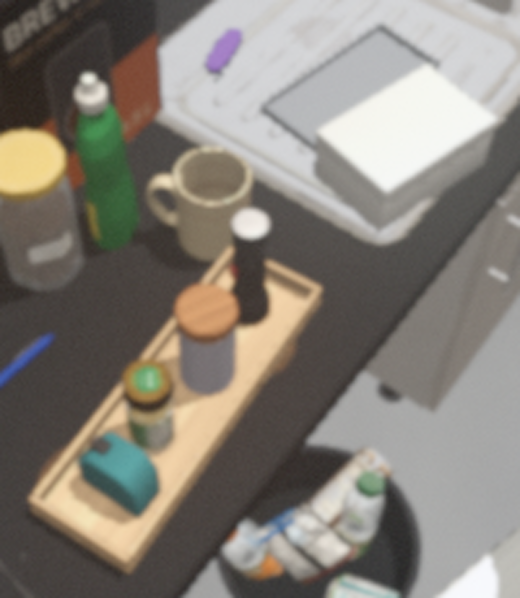

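The pictures show the row from the near end (right in top view): torch px (301,229), canister (268,241), jar (232,251), tape (214,260). The box is in front at the right, with the grey tray behind it. The mug sits between, with its handle up-left.

```bash
cat > fit.py <<'E'
from h import *
from scipy.optimize import minimize
def cyl(r,h,z0):
    a=np.linspace(0,2*np.pi,40);return np.array([[r*np.cos(t),r*np.sin(t),z] for z in (z0,z0+h) for t in a])
def box(x0,x1,y0,y1,z0,z1):
    return np.array([[x,y,z] for x in (x0,x1) for y in (y0,y1) for z in (z0,z1)])
def hullmask(p,S=4):
    im=np.zeros((400*S,640*S),np.uint8);p=np.round((np.array(p)+.5)*S-.5).astype(np.int32)
    cv2.fillConvexPoly(im,cv2.convexHull(p.reshape(-1,1,2)),1);return im>0
def fit(pts,masks,ms,p0,steps):
    T=[]
    for k in masks:
        c=max(cv2.findContours(k.astype(np.uint8),0,2)[0],key=cv2.contourArea)
        k2=np.zeros(k.shape,np.uint8);cv2.drawContours(k2,[cv2.convexHull(c)],-1,1,-1)
        T.append(cv2.resize(k2,None,fx=4,fy=4,interpolation=0)>0)
    def cost(p):
        x,y=p[:2];a=p[2] if len(p)>2 else 0;z=p[3] if len(p)>3 else 0
        P=pts@np.array([[np.cos(a),np.sin(a),0],[-np.sin(a),np.cos(a),0],[0,0,1]])+[x,y,z]
        s=0
        for t,m in zip(T,ms):
            h=hullmask([proj(m,q) for q in P]);s+=1-(h&t).sum()/(h|t).sum()
        return s
    n=len(p0);sim=np.vstack([p0]+[np.array(p0)+np.eye(n)[i]*steps[i] for i in range(n)])
    r=minimize(cost,p0,method='Nelder-Mead',options=dict(initial_simplex=sim,xatol=3e-4,fatol=1e-4,maxiter=200))
    return r.x,r.fun
E
python3 - <<'E'
from fit import *
M={c:bot.camera_model(c) for c in('top','scene')}
L=lambda c,n:np.load(f'{c}_{n}.npz')['p']
print('tidy corners',[np.round(atz(M['top'],[170+x/2.667,120+y/2.667],.032)[:2],3) for x,y in[(38,345),(380,222),(420,325),(77,455)]])
print('box',[np.round(atz(M['top'],[170+x/2.667,120+y/2.667],.075)[:2],3) for x,y in[(545,168),(733,168),(736,289),(537,290)]])
print('tray',[np.round(atz(M['top'],[170+x/2.667,120+y/2.667],.018)[:2],3) for x,y in[(547,64),(761,44),(774,142),(559,162)]])
def go(n,pts,p0,st,cs=('top','scene')):
    for c in list(cs): print(n,c,*[np.round(v,4) for v in fit(pts,[L(c,n)],[M[c]],p0,st)]) if len(p0)<4 else 0
    print(n,'both',*[np.round(v,4) for v in fit(pts,[L(c,n) for c in cs],[M[c] for c in cs],p0,st)])
g=lambda px,z:atz(M['top'],px,z)[:2]
go('torch',cyl(.0235,.142,.01),g([301,229],.1),[.02,.02])
go('canister',cyl(.0282,.115,.01),g([268,241],.1),[.02,.02])
go('spice_jar',cyl(.022,.105,.01),g([232,251],.1),[.02,.02])
go('mug',cyl(.039,.101,0),g([316,181],.1),[.02,.02])
a=[*g([255,243],.02)]
c=[g([170+x/2.667,120+y/2.667],.032) for x,y in[(38,345),(380,222)]];d=c[0]-c[1];yw=np.arctan2(d[1],d[0])
go('tidy',box(-.17,.17,-.054,.054,0,.032),[*a,yw],[.02,.02,.1])
go('tape_measure',box(-.017,.019,-.029,.039,.01,.076),[*g([214,260],.05),yw],[.02,.02,.2])
go('card_box',box(-.0855,.0855,-.056,.056,0,.075),[*g([408,203],.07),1.6-1.57,0],[.02,.02,.2,.02])
go('side_tray',box(-.05,.05,-.108,.108,0,.018),[*g([415,157],.02),0,0],[.02,.02,.2,.02])
go('washing_up_liquid',cyl(.03,.2,0),g([285,145],.15),[.02,.02])
E
```

```text
tidy corners [array([0.426, 0.37 ]), array([0.54 , 0.056]), array([0.444, 0.019]), array([0.327, 0.332])]
box [array([ 0.585, -0.093]), array([ 0.585, -0.265]), array([ 0.475, -0.264]), array([ 0.474, -0.083])]
tray [array([ 0.696, -0.106]), array([ 0.718, -0.317]), array([ 0.621, -0.326]), array([ 0.6  , -0.116])]
torch top [0.4762 0.0829] 0.2584
torch scene [0.4813 0.0847] 0.2916
torch both [0.4781 0.0841] 0.5526
canister top [0.446 0.163] 0.057
canister scene [0.4447 0.1604] 1.0
canister both [0.446 0.163] 1.057
spice_jar top [0.4476 0.1696] 0.3639
spice_jar scene [0.421  0.2447] 0.0872
spice_jar both [0.421  0.2447] 1.0872
mug top [0.5877 0.0519] 0.1352
mug scene [0.5942 0.052 ] 0.2023
mug both [0.5894 0.0522] 0.3568
tidy top [0.4367 0.1957 1.921 ] 0.0287
tidy scene [0.4419 0.1992 1.9192] 1.0
tidy both [0.4367 0.1957 1.921 ] 1.0287
tape_measure top [0.4046 0.2977 1.825 ] 0.1507
tape_measure scene [0.3995 0.2981 1.8668] 0.1599
tape_measure both [0.404  0.2971 1.8986] 0.318
card_box both [ 5.332e-01 -1.776e-01  1.591e+00  5.000e-04] 0.0769
side_tray both [ 0.66   -0.2128  0.0922  0.0066] 0.1541
washing_up_liquid top [0.6485 0.1284] 0.1784
washing_up_liquid scene [0.6614 0.1288] 0.2555
washing_up_liquid both [0.6539 0.1311] 0.4774
```

```bash
cat > arc.py <<'E'
import sys,json
from h import *
from scipy.spatial.transform import Rotation as R
def yang():
    q=np.array(bot.get_obs()['tool_rot']);y=R.from_quat(np.r_[q[1:],q[0]]).as_matrix()[:,1];return np.arctan2(y[1],y[0])
def arc(wps,rows):
    "cylindrical waypoints [(x,y,z,toolyaw(mod pi))...]; print shift rows"
    o=bot.get_obs();p=np.array(o['eef_pos']);a0=yang()
    cur=(np.hypot(*p[:2]),np.arctan2(p[1],p[0]),p[2],0.)
    for (x,y,z,a),n in zip(wps,rows):
        d=(a-a0-cur[3]+np.pi/2)%np.pi-np.pi/2+cur[3]
        new=(np.hypot(x,y),np.arctan2(y,x),z,d)
        for i in range(1,n+1):
            r,t,zz,dd=np.array(cur)+(np.array(new)-cur)*i/n
            print([int(round(v)) for v in 1000*(np.array([r*np.cos(t),r*np.sin(t),zz])-p)],round(dd,2))
        cur=new
E
python3 - <<'E'
from arc import *
print(yang())
arc([(.43,-.23,.28,-.5),(.4205,.244,.28,.35)],[5,7])
E
```

```text
-1.2619745167895615
[80, 73, 7] 0.15
[142, 154, 14] 0.3
[187, 240, 21] 0.46
[214, 327, 28] 0.61
[225, 413, 35] 0.76
[253, 478, 35] 0.88
[272, 546, 35] 1.0
[281, 616, 35] 1.13
[280, 687, 35] 1.25
[268, 756, 35] 1.37
[246, 824, 35] 1.49
[215, 887, 35] 1.61
```

Request:
drive_tool --commands '[{"hand": 1, "translation": [60, 55, 10], "angular": [0, 0, 0.15]}, {"hand": 1, "translation": [105, 95, 20], "angular": [0, 0, 0.3]}, {"hand": 1, "translation": [142, 154, 30], "angular": [0, 0, 0.46]}, {"hand": 1, "translation": [170, 205, 35], "angular": [0, 0, 0.55]}, {"hand": 1, "translation": [195, 260, 35], "angular": [0, 0, 0.65]}, {"hand": 1, "translation": [214, 318, 35], "angular": [0, 0, 0.76]}, {"hand": 1, "translation": [225, 378, 35], "angular": [0, 0, 0.88]}, {"hand": 1, "translation": [240, 438, 35], "angular": [0, 0, 1.0]}, {"hand": 1, "translation": [253, 498, 35], "angular": [0, 0, 1.1]}, {"hand": 1, "translation": [265, 558, 35], "angular": [0, 0, 1.2]}, {"hand": 1, "translation": [275, 618, 35], "angular": [0, 0, 1.3]}, {"hand": 1, "translation": [278, 678, 35], "angular": [0, 0, 1.4]}]' --force 40

```text
t: 2.5
eef_pos: [0.483, 0.0286, 0.2807]
tool_rot: [0.001, 0.656, 0.755, 0.0]
contact_force: [0.9, -0.1, 0.9]
gripper_width: 1.002
grasp_force: 0.0
```

```bash
python3 - <<'E'
from arc import *
o=bot.get_obs();print(o['eef_pos'],yang())
arc([(.4205,.244,.28,.35)],[4])
im=bot.read_camera('wrist');cv2.imwrite('pics/w1.png',im[:,:,::-1]);m=bot.camera_model('wrist')
for n in ['torch','canister','spice_jar','tape_measure']:
    for d in bot.find_in('wrist',n)[:2]: print(n,np.round(d['score'],2),np.round(d['position']))
print(m['view'])
E
```

```text
[0.4829661  0.02857353 0.280734  ] 0.14082333172306336
[-6, 56, 0] 0.05
[-19, 111, 0] 0.1
[-37, 165, -1] 0.16
[-62, 215, -1] 0.21
torch 0.79 [324. 128.]
torch 0.19 [405. 324.]
canister 0.69 [295.  32.]
[[ 0.98800729  0.15438733  0.002481   -0.48322483]
 [-0.14847675  0.95434738 -0.25918283  0.07760518]
 [-0.04238228  0.25570615  0.96582509 -0.40256867]
 [ 0.          0.          0.          1.        ]]
```

View pics/w1.png

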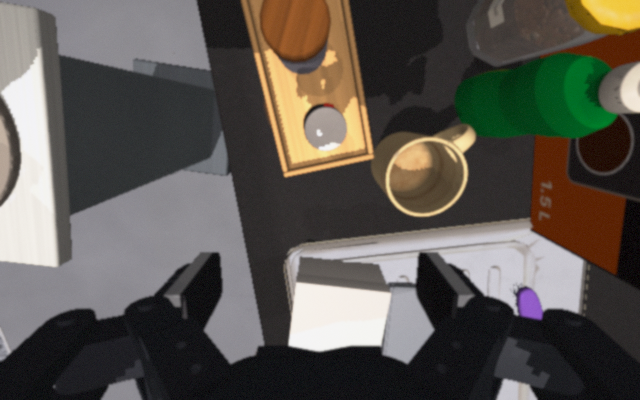

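The wrist picture shows the torch tail at (325,127), canister lid (295,25), mug rim (427,176) and box (340,310).

```bash
python3 - <<'E'
from arc import *
m=bot.camera_model('wrist')
print(atz(m,[325,127],.152),atz(m,[427,176],.101),atz(m,[456,133],.09))
for p in [(286,174),(373,157)]: print(atz(m,p,.032))
o=bot.get_obs();arc([(.4775,.083,.28,.35)],[3])
E
```

```text
[0.47941005 0.08207447 0.152     ] [0.5841424  0.04791434 0.101     ] [0.60604739 0.09098235 0.09      ]
[0.44440381 0.01776847 0.032     ]
[0.54216387 0.05140026 0.032     ]
[-1, 19, 0] 0.07
[-3, 38, 0] 0.14
[-5, 57, 0] 0.21
```

Request:
drive_tool --commands '[{"hand": 0.8, "translation": [-3, 28, 0], "angular": [0, 0, 0.11]}, {"hand": 0.8, "translation": [-5, 54, 0], "angular": [0, 0, 0.21]}, {"hand": 0.8, "translation": [-5, 54, -20], "angular": [0, 0, 0.21]}, {"hand": 0.8, "translation": [-5, 54, -60], "angular": [0, 0, 0.21]}, {"hand": 0.8, "translation": [-5, 54, -100], "angular": [0, 0, 0.21]}, {"hand": 0.8, "translation": [-5, 54, -140], "angular": [0, 0, 0.21]}, {"hand": 0.8, "translation": [-5, 54, -160], "angular": [0, 0, 0.21]}, {"hand": 0.8, "translation": [-5, 54, -160], "angular": [0, 0, 0.21]}]'

```text
t: 3.75
eef_pos: [0.4766, 0.0801, 0.119]
tool_rot: [-0.001, 0.574, 0.819, -0.001]
contact_force: [-0.5, 0.4, 1.0]
gripper_width: 0.802
grasp_force: 0.0
```

Request:
drive_tool --commands '[{"hand": 0.3, "translation": [0, 0, 0], "angular": [0, 0, 0]}, {"hand": 0.3, "translation": [0, 0, 0], "angular": [0, 0, 0]}, {"hand": 0.3, "translation": [0, 0, 0], "angular": [0, 0, 0]}, {"hand": 0.3, "translation": [0, 0, 0], "angular": [0, 0, 0]}, {"hand": 0.3, "translation": [0, 0, 0], "angular": [0, 0, 0]}]'

```text
t: 4.38
eef_pos: [0.4787, 0.0809, 0.1217]
tool_rot: [0.001, 0.574, 0.819, 0.001]
contact_force: [-1.0, -1.1, 6.4]
gripper_width: 0.409
grasp_force: 40.0
```

```bash
python3 - <<'E'
from arc import *
print(bot.get_obs()['eef_pos'],yang())
c,s=np.cos(.092),np.sin(.092)
for y in(.072,0,-.068): print(np.round([.66-s*y,-.214+c*y],4))
E
```

```text
[0.47865333 0.08089616 0.12173251] 0.3477086661769701
[ 0.6534 -0.1423]
[ 0.66  -0.214]
[ 0.6662 -0.2817]
```

```bash
python3 - <<'E'
from arc import *
arc([(.479,.081,.27,.348),(.45,-.18,.27,.1),(.6534,-.1423,.25,.092)],[3,6,5])
E
```

```text
[0, 0, 49] 0.0
[0, 0, 99] 0.0
[0, 0, 148] 0.0
[6, -44, 148] -0.04
[7, -88, 148] -0.08
[4, -132, 148] -0.12
[-3, -176, 148] -0.17
[-14, -219, 148] -0.21
[-29, -261, 148] -0.25
[12, -258, 144] -0.25
[52, -253, 140] -0.25
[93, -246, 136] -0.25
[134, -236, 132] -0.25
[175, -223, 128] -0.26
```

Request:
drive_tool --commands '[{"hand": 0.3, "translation": [0, 0, 40], "angular": [0, 0, 0]}, {"hand": 0.3, "translation": [0, 0, 90], "angular": [0, 0, 0]}, {"hand": 0.3, "translation": [0, 0, 148], "angular": [0, 0, 0]}, {"hand": 0.3, "translation": [6, -40, 148], "angular": [0, 0, -0.04]}, {"hand": 0.3, "translation": [6, -88, 148], "angular": [0, 0, -0.08]}, {"hand": 0.3, "translation": [4, -132, 148], "angular": [0, 0, -0.12]}, {"hand": 0.3, "translation": [-3, -176, 148], "angular": [0, 0, -0.17]}, {"hand": 0.3, "translation": [-14, -219, 148], "angular": [0, 0, -0.21]}, {"hand": 0.3, "translation": [-25, -258, 148], "angular": [0, 0, -0.25]}, {"hand": 0.3, "translation": [12, -255, 144], "angular": [0, 0, -0.25]}, {"hand": 0.3, "translation": [52, -250, 140], "angular": [0, 0, -0.25]}, {"hand": 0.3, "translation": [93, -245, 136], "angular": [0, 0, -0.25]}]'

```text
t: 5.88
eef_pos: [0.5714, -0.1646, 0.2566]
tool_rot: [0.0, 0.672, 0.741, -0.0]
contact_force: [-0.0, -0.9, -2.0]
gripper_width: 0.412
grasp_force: 41.2
```

Request:
drive_tool --commands '[{"hand": 0.3, "translation": [40, 10, -6], "angular": [0, 0, 0]}, {"hand": 0.3, "translation": [82, 22, -20], "angular": [0, 0, 0]}, {"hand": 0.3, "translation": [82, 22, -45], "angular": [0, 0, 0]}, {"hand": 0.3, "translation": [82, 22, -70], "angular": [0, 0, 0]}, {"hand": 0.3, "translation": [82, 22, -90], "angular": [0, 0, 0]}, {"hand": 0.3, "translation": [82, 22, -105], "angular": [0, 0, 0]}, {"hand": 0.3, "translation": [82, 22, -105], "angular": [0, 0, 0]}]'

```text
t: 6.75
eef_pos: [0.6519, -0.1424, 0.1503]
tool_rot: [-0.001, 0.672, 0.741, -0.001]
contact_force: [0.2, -0.8, -1.8]
gripper_width: 0.417
grasp_force: 41.3
```

```bash
python3 - <<'E'
from fit import *
o=bot.get_obs();print(o['t'],o['eef_pos'],o['contact_force'])
im=bot.read_camera('scene');cv2.imwrite('pics/s1.png',cv2.resize(im[90:250,290:450,::-1],(600,600),interpolation=2))
m=bot.camera_model('wrist');w=bot.read_camera('wrist');cv2.imwrite('pics/w2.png',w[:,:,::-1])
E
```

```text
6.75 [ 0.6518515  -0.14240998  0.15028083] [ 0.16171036 -0.83709921 -1.84874646]
```

View pics/s1.png

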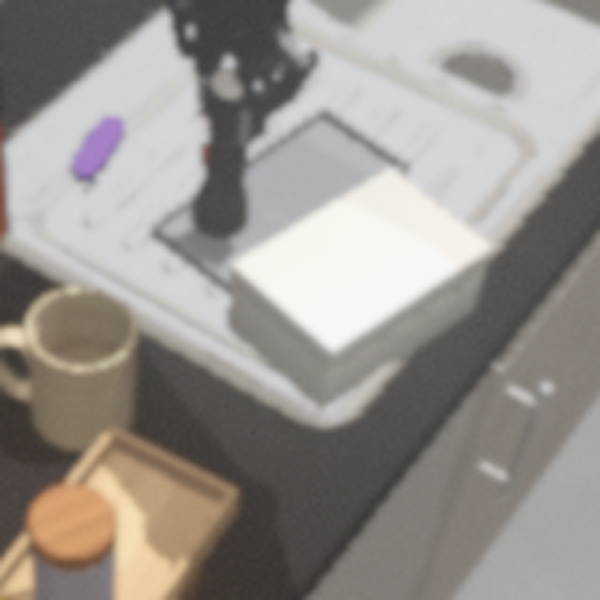

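Torch hangs upright over the left part of the tray (crop 220,200), clear of walls. I'll lower until contact.

Request:
drive_tool --commands '[{"hand": 0.3, "translation": [0, 0, -12], "angular": [0, 0, 0]}, {"hand": 0.3, "translation": [0, 0, -20], "angular": [0, 0, 0]}, {"hand": 0.3, "translation": [0, 0, -24], "angular": [0, 0, 0]}, {"hand": 0.3, "translation": [0, 0, -26], "angular": [0, 0, 0]}, {"hand": 0.3, "translation": [0, 0, -27], "angular": [0, 0, 0]}, {"hand": 0.3, "translation": [0, 0, -27], "angular": [0, 0, 0]}]'

```text
t: 7.6
eef_pos: [0.6527, -0.1424, 0.1244]
tool_rot: [0.0, 0.672, 0.741, 0.0]
contact_force: [-0.5, 0.3, -1.9]
gripper_width: 0.407
grasp_force: 41.4
```

Request:
drive_tool --commands '[{"hand": 0.3, "translation": [0, 0, -1], "angular": [0, 0, 0]}, {"hand": 0.3, "translation": [0, 0, -2], "angular": [0, 0, 0]}, {"hand": 0.3, "translation": [0, 0, -3], "angular": [0, 0, 0]}, {"hand": 0.3, "translation": [0, 0, -3], "angular": [0, 0, 0]}]'

```text
t: 8.1
eef_pos: [0.6525, -0.1423, 0.1212]
tool_rot: [-0.0, 0.672, 0.741, -0.0]
contact_force: [-0.4, 0.2, -1.5]
gripper_width: 0.407
grasp_force: 41.4
```

Request:
drive_tool --commands '[{"hand": 0.3, "translation": [0, 0, -1], "angular": [0, 0, 0]}, {"hand": 0.3, "translation": [0, 0, -2], "angular": [0, 0, 0]}, {"hand": 0.3, "translation": [0, 0, -2], "angular": [0, 0, 0]}]'

```text
t: 8.48
eef_pos: [0.653, -0.1424, 0.1208]
tool_rot: [0.001, 0.672, 0.741, 0.0]
contact_force: [-2.1, 0.3, 8.2]
gripper_width: 0.412
grasp_force: 41.7
```

Request:
drive_tool --commands '[{"hand": 0.8, "translation": [0, 0, 1], "angular": [0, 0, 0]}, {"hand": 0.8, "translation": [0, 0, 1], "angular": [0, 0, 0]}, {"hand": 0.8, "translation": [0, 0, 1], "angular": [0, 0, 0]}, {"hand": 0.8, "translation": [0, 0, 30], "angular": [0, 0, 0]}, {"hand": 0.9, "translation": [0, 0, 75], "angular": [0, 0, 0]}, {"hand": 0.9, "translation": [0, 0, 110], "angular": [0, 0, 0]}, {"hand": 0.9, "translation": [-50, -10, 110], "angular": [0, 0, 0]}, {"hand": 0.9, "translation": [-105, -20, 110], "angular": [0, 0, 0]}, {"hand": 0.9, "translation": [-155, -25, 110], "angular": [0, 0, 0]}, {"hand": 0.9, "translation": [-190, -25, 110], "angular": [0, 0, 0]}]'

```text
t: 9.72
eef_pos: [0.4602, -0.168, 0.2291]
tool_rot: [-0.0, 0.672, 0.74, -0.0]
contact_force: [-0.4, 0.3, 1.6]
gripper_width: 0.901
grasp_force: 0.0
```

```bash
python3 - <<'E'
from arc import *
o=bot.get_obs();print(o['eef_pos'])
arc([(.4475,.163,.235,.35)],[7])
m=bot.camera_model('top');bot.read_camera('top')
for n in ['torch','canister','spice_jar']:
  for d in bot.outline_of('top',n)[:2]:
    ys,xs=np.nonzero(d['pixels']);print(n,d['score'],d['position'],xs.min(),xs.max(),ys.min(),ys.max())
for n in [('canister',.125,.4475,.163),('jar',.115,.4205,.244)]: print(n[0],proj(m,[n[2],n[3],n[1]]))
E
```

```text
[ 0.46023465 -0.16797212  0.22914411]
[13, 47, 1] 0.04
[20, 95, 2] 0.07
[23, 144, 3] 0.11
[21, 192, 3] 0.14
[15, 239, 4] 0.18
[3, 286, 5] 0.22
[-13, 331, 6] 0.25
torch 0.58 [391.4, 155.8] 379 407 141 168
torch 0.15 [210.2, 261.5] 202 225 243 276
canister 0.72 [263.8, 239.3] 255 280 229 252
spice_jar 0.58 [233.5, 254.0] 220 245 241 260
canister [265.92646872 239.4704961 ]
jar [230.16914877 251.64831949]
```

Request:
drive_tool --commands '[{"hand": 0.95, "translation": [13, 47, 0], "angular": [0, 0, 0.04]}, {"hand": 0.95, "translation": [20, 95, 0], "angular": [0, 0, 0.07]}, {"hand": 0.95, "translation": [22, 144, 0], "angular": [0, 0, 0.11]}, {"hand": 0.95, "translation": [20, 192, 0], "angular": [0, 0, 0.14]}, {"hand": 0.95, "translation": [14, 239, 0], "angular": [0, 0, 0.18]}, {"hand": 0.95, "translation": [2, 286, 0], "angular": [0, 0, 0.22]}, {"hand": 0.95, "translation": [-14, 329, 0], "angular": [0, 0, 0.25]}, {"hand": 0.95, "translation": [-14, 329, -30], "angular": [0, 0, 0.25]}, {"hand": 0.95, "translation": [-14, 329, -70], "angular": [0, 0, 0.25]}, {"hand": 0.95, "translation": [-14, 329, -110], "angular": [0, 0, 0.25]}, {"hand": 0.95, "translation": [-14, 329, -147], "angular": [0, 0, 0.25]}, {"hand": 0.95, "translation": [-14, 329, -147], "angular": [0, 0, 0.25]}]'

```text
t: 11.42
eef_pos: [0.4474, 0.1622, 0.0802]
tool_rot: [-0.002, 0.573, 0.819, -0.002]
contact_force: [0.3, -0.6, 0.0]
gripper_width: 0.95
grasp_force: 0.0
```

Request:
drive_tool --commands '[{"hand": 0.5, "translation": [0, 0, 0], "angular": [0, 0, 0]}, {"hand": 0.5, "translation": [0, 0, 0], "angular": [0, 0, 0]}, {"hand": 0.5, "translation": [0, 0, 0], "angular": [0, 0, 0]}, {"hand": 0.5, "translation": [0, 0, 0], "angular": [0, 0, 0]}]'

```text
t: 11.92
eef_pos: [0.4494, 0.1622, 0.0836]
tool_rot: [0.001, 0.574, 0.819, 0.001]
contact_force: [-2.9, -0.1, 7.1]
gripper_width: 0.651
grasp_force: 40.2
```

```bash
python3 - <<'E'
from arc import *
print(bot.get_obs()['eef_pos'],yang())
arc([(.4465,.1615,.23,.35),(.45,-.19,.23,.092),(.66,-.216,.19,.092)],[3,8,6])
E
```

```text
[0.44936397 0.16217152 0.08364829] 0.34792684553577774
[-1, 0, 49] 0.0
[-2, 0, 98] 0.0
[-3, -1, 146] 0.0
[12, -43, 146] -0.03
[23, -86, 146] -0.06
[29, -130, 146] -0.09
[32, -175, 146] -0.13
[31, -220, 146] -0.16
[25, -265, 146] -0.19
[15, -309, 146] -0.22
[1, -352, 146] -0.26
[35, -359, 140] -0.26
[70, -365, 133] -0.26
[105, -369, 126] -0.26
[140, -373, 120] -0.26
[175, -376, 113] -0.26
[211, -378, 106] -0.26
```

Request:
drive_tool --commands '[{"hand": 0.5, "translation": [0, 0, 45], "angular": [0, 0, 0]}, {"hand": 0.5, "translation": [0, 0, 95], "angular": [0, 0, 0]}, {"hand": 0.5, "translation": [0, -5, 140], "angular": [0, 0, 0]}, {"hand": 0.5, "translation": [12, -45, 146], "angular": [0, 0, -0.03]}, {"hand": 0.5, "translation": [23, -88, 146], "angular": [0, 0, -0.06]}, {"hand": 0.5, "translation": [28, -135, 146], "angular": [0, 0, -0.09]}, {"hand": 0.5, "translation": [30, -182, 146], "angular": [0, 0, -0.13]}, {"hand": 0.5, "translation": [30, -230, 146], "angular": [0, 0, -0.17]}, {"hand": 0.5, "translation": [24, -275, 146], "angular": [0, 0, -0.2]}, {"hand": 0.5, "translation": [15, -315, 146], "angular": [0, 0, -0.23]}, {"hand": 0.5, "translation": [10, -352, 146], "angular": [0, 0, -0.26]}, {"hand": 0.5, "translation": [40, -360, 140], "angular": [0, 0, -0.26]}]'

```text
t: 13.42
eef_pos: [0.4865, -0.2027, 0.2227]
tool_rot: [0.001, 0.678, 0.735, -0.001]
contact_force: [0.1, 0.4, -1.5]
gripper_width: 0.653
grasp_force: 43.1
```

Request:
drive_tool --commands '[{"hand": 0.5, "translation": [45, -6, -5], "angular": [0, 0, 0]}, {"hand": 0.5, "translation": [90, -11, -10], "angular": [0, 0, 0]}, {"hand": 0.5, "translation": [135, -16, -15], "angular": [0, 0, 0]}, {"hand": 0.5, "translation": [171, -18, -20], "angular": [0, 0, 0]}, {"hand": 0.5, "translation": [171, -18, -55], "angular": [0, 0, 0]}, {"hand": 0.5, "translation": [171, -18, -90], "angular": [0, 0, 0]}, {"hand": 0.5, "translation": [171, -18, -120], "angular": [0, 0, 0]}, {"hand": 0.5, "translation": [171, -18, -130], "angular": [0, 0, 0]}, {"hand": 0.5, "translation": [171, -18, -134], "angular": [0, 0, 0]}, {"hand": 0.5, "translation": [171, -18, -134], "angular": [0, 0, 0]}]'

```text
t: 14.68
eef_pos: [0.6603, -0.2165, 0.0895]
tool_rot: [0.001, 0.675, 0.737, 0.0]
contact_force: [0.8, -0.5, -2.1]
gripper_width: 0.651
grasp_force: 43.0
```

Request:
drive_tool --commands '[{"hand": 0.5, "translation": [0, 0, -3], "angular": [0, 0, 0]}, {"hand": 0.5, "translation": [0, 0, -5], "angular": [0, 0, 0]}, {"hand": 0.5, "translation": [0, 0, -7], "angular": [0, 0, 0]}, {"hand": 0.5, "translation": [0, 0, -8], "angular": [0, 0, 0]}, {"hand": 0.5, "translation": [0, 0, -8], "angular": [0, 0, 0]}]'

```text
t: 15.3
eef_pos: [0.6599, -0.2169, 0.0827]
tool_rot: [0.001, 0.676, 0.737, -0.0]
contact_force: [-5.8, -0.4, 12.1]
gripper_width: 0.653
grasp_force: 43.8
```

Request:
drive_tool --commands '[{"hand": 0.9, "translation": [0, 0, 2], "angular": [0, 0, 0]}, {"hand": 0.9, "translation": [0, 0, 2], "angular": [0, 0, 0]}, {"hand": 0.9, "translation": [0, 0, 2], "angular": [0, 0, 0]}, {"hand": 0.9, "translation": [0, 0, 2], "angular": [0, 0, 0]}, {"hand": 0.9, "translation": [0, 0, 35], "angular": [0, 0, 0]}, {"hand": 0.9, "translation": [0, 0, 75], "angular": [0, 0, 0]}, {"hand": 0.9, "translation": [0, 0, 120], "angular": [0, 0, 0]}, {"hand": 0.8, "translation": [-45, 5, 140], "angular": [0, 0, 0]}, {"hand": 0.8, "translation": [-95, 12, 140], "angular": [0, 0, 0]}, {"hand": 0.8, "translation": [-140, 20, 140], "angular": [0, 0, 0]}, {"hand": 0.8, "translation": [-175, 35, 140], "angular": [0, 0, 0.03]}, {"hand": 0.8, "translation": [-195, 70, 140], "angular": [0, 0, 0.05]}]'

```text
t: 16.8
eef_pos: [0.4626, -0.1473, 0.2202]
tool_rot: [0.0, 0.658, 0.753, -0.001]
contact_force: [0.1, 1.0, 1.1]
gripper_width: 0.801
grasp_force: 0.0
```

```bash
python3 - <<'E'
from fit import *
from arc import *
o=bot.get_obs();print(o['eef_pos'])
arc([(.4205,.243,.22,.35)],[8])
im=bot.read_camera('scene');cv2.imwrite('pics/s2.png',cv2.resize(im[90:320,230:450,::-1],(574,600),interpolation=2))
m=bot.camera_model('scene')
for d in bot.outline_of('scene','spice_jar')[:1]:print(fit(cyl(.022,.105,.01),[d['pixels']],[m],[.4205,.243],[.01,.01]))
m=bot.camera_model('top');bot.read_camera('top')
for d in bot.outline_of('top','spice_jar')[:2]:print(d['score'],fit(cyl(.022,.105,.01),[d['pixels']],[m],[.4205,.243],[.01,.01]))
E
```

```text
[ 0.46263441 -0.14734776  0.22019027]
[13, 49, 0] 0.03
[20, 99, 0] 0.05
[23, 149, 0] 0.08
[20, 200, 0] 0.11
[12, 249, 0] 0.13
[-1, 298, 0] 0.16
[-19, 345, 0] 0.19
[-42, 390, 0] 0.22
(array([0.4205, 0.243 ]), np.float64(1.0))
0.74 (array([0.42344439, 0.24443573]), np.float64(0.0556194308709399))
```

View pics/s2.png

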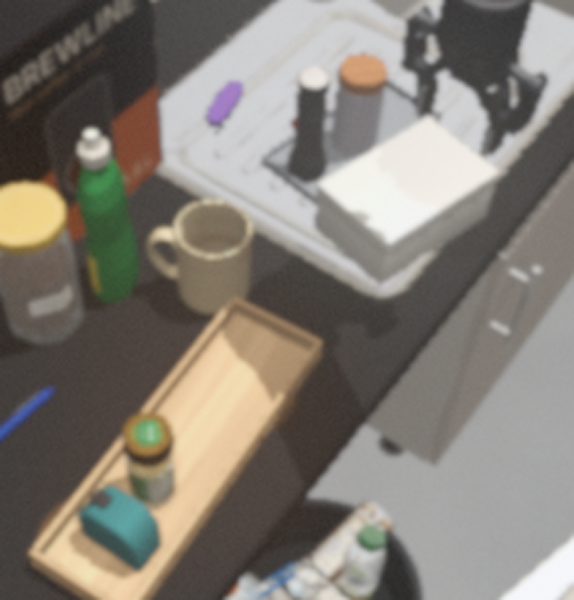

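Torch (crop 310,130) and canister (362,100) stand upright in the tray. The jar and tape have not moved.

Request:
drive_tool --commands '[{"hand": 0.8, "translation": [13, 49, 0], "angular": [0, 0, 0.03]}, {"hand": 0.8, "translation": [20, 99, 0], "angular": [0, 0, 0.05]}, {"hand": 0.8, "translation": [22, 149, 0], "angular": [0, 0, 0.08]}, {"hand": 0.8, "translation": [20, 200, 0], "angular": [0, 0, 0.11]}, {"hand": 0.8, "translation": [12, 249, 0], "angular": [0, 0, 0.13]}, {"hand": 0.8, "translation": [-1, 298, 0], "angular": [0, 0, 0.16]}, {"hand": 0.8, "translation": [-19, 345, 0], "angular": [0, 0, 0.19]}, {"hand": 0.8, "translation": [-41, 391, 0], "angular": [0, 0, 0.22]}, {"hand": 0.8, "translation": [-41, 391, -30], "angular": [0, 0, 0.22]}, {"hand": 0.8, "translation": [-41, 391, -75], "angular": [0, 0, 0.22]}, {"hand": 0.8, "translation": [-41, 391, -115], "angular": [0, 0, 0.22]}, {"hand": 0.8, "translation": [-41, 391, -135], "angular": [0, 0, 0.22]}]'

```text
t: 18.5
eef_pos: [0.4238, 0.244, 0.0829]
tool_rot: [-0.001, 0.57, 0.821, -0.001]
contact_force: [-0.2, -0.4, -0.3]
gripper_width: 0.8
grasp_force: 0.0
```

Request:
drive_tool --commands '[{"hand": 0.8, "translation": [0, 0, 0], "angular": [0, 0, 0]}, {"hand": 0.35, "translation": [0, 0, 0], "angular": [0, 0, 0]}, {"hand": 0.35, "translation": [0, 0, 0], "angular": [0, 0, 0]}, {"hand": 0.35, "translation": [0, 0, 0], "angular": [0, 0, 0]}, {"hand": 0.35, "translation": [0, 0, 0], "angular": [0, 0, 0]}]'

```text
t: 19.12
eef_pos: [0.4242, 0.2451, 0.0863]
tool_rot: [0.001, 0.57, 0.822, 0.001]
contact_force: [-1.6, -1.1, 7.0]
gripper_width: 0.513
grasp_force: 39.8
```

```bash
python3 - <<'E'
from arc import *
print(bot.get_obs()['eef_pos'],yang())
arc([(.421,.243,.23,.35),(.44,-.22,.23,.092),(.6662,-.283,.19,.092)],[3,10,6])
E
```

```text
[0.4242155  0.24509657 0.08631748] 0.35790681524021783
[-1, -1, 48] -0.0
[-2, -1, 96] -0.01
[-3, -2, 144] -0.01
[19, -45, 144] -0.03
[37, -89, 144] -0.06
[51, -135, 144] -0.09
[60, -182, 144] -0.11
[65, -230, 144] -0.14
[64, -279, 144] -0.16
[59, -327, 144] -0.19
[49, -374, 144] -0.21
[35, -420, 144] -0.24
[16, -465, 144] -0.27
[53, -477, 137] -0.27
[90, -489, 130] -0.27
[128, -500, 124] -0.27
[165, -510, 117] -0.27
[204, -519, 110] -0.27
[242, -528, 104] -0.27
```

Request:
drive_tool --commands '[{"hand": 0.35, "translation": [0, 0, 48], "angular": [0, 0, 0]}, {"hand": 0.35, "translation": [0, 0, 96], "angular": [0, 0, 0]}, {"hand": 0.35, "translation": [0, -5, 140], "angular": [0, 0, 0]}, {"hand": 0.35, "translation": [19, -45, 144], "angular": [0, 0, -0.03]}, {"hand": 0.35, "translation": [37, -90, 144], "angular": [0, 0, -0.06]}, {"hand": 0.35, "translation": [49, -140, 144], "angular": [0, 0, -0.09]}, {"hand": 0.35, "translation": [57, -190, 144], "angular": [0, 0, -0.12]}, {"hand": 0.35, "translation": [60, -242, 144], "angular": [0, 0, -0.15]}, {"hand": 0.35, "translation": [58, -295, 144], "angular": [0, 0, -0.18]}, {"hand": 0.35, "translation": [50, -347, 144], "angular": [0, 0, -0.21]}, {"hand": 0.35, "translation": [38, -400, 144], "angular": [0, 0, -0.24]}, {"hand": 0.35, "translation": [25, -450, 144], "angular": [0, 0, -0.27]}]'

```text
t: 20.62
eef_pos: [0.448, -0.2073, 0.2296]
tool_rot: [0.001, 0.676, 0.737, 0.0]
contact_force: [0.4, -0.3, -1.3]
gripper_width: 0.508
grasp_force: 40.9
```

Request:
drive_tool --commands '[{"hand": 0.35, "translation": [30, -35, 0], "angular": [0, 0, 0]}, {"hand": 0.35, "translation": [75, -65, 0], "angular": [0, 0, 0]}, {"hand": 0.35, "translation": [120, -75, 0], "angular": [0, 0, 0]}, {"hand": 0.35, "translation": [170, -78, -5], "angular": [0, 0, 0]}, {"hand": 0.35, "translation": [217, -78, -15], "angular": [0, 0, 0]}, {"hand": 0.35, "translation": [217, -78, -50], "angular": [0, 0, 0]}, {"hand": 0.35, "translation": [217, -78, -90], "angular": [0, 0, 0]}, {"hand": 0.35, "translation": [217, -78, -120], "angular": [0, 0, 0]}, {"hand": 0.35, "translation": [217, -78, -132], "angular": [0, 0, 0]}, {"hand": 0.35, "translation": [217, -78, -138], "angular": [0, 0, 0]}, {"hand": 0.35, "translation": [217, -78, -138], "angular": [0, 0, 0]}]'

```text
t: 22.0
eef_pos: [0.6661, -0.2835, 0.0922]
tool_rot: [0.001, 0.675, 0.737, 0.0]
contact_force: [0.2, 0.3, 0.3]
gripper_width: 0.504
grasp_force: 40.8
```

Request:
drive_tool --commands '[{"hand": 0.35, "translation": [0, 0, -3], "angular": [0, 0, 0]}, {"hand": 0.35, "translation": [0, 0, -6], "angular": [0, 0, 0]}, {"hand": 0.35, "translation": [0, 0, -8], "angular": [0, 0, 0]}, {"hand": 0.35, "translation": [0, 0, -8], "angular": [0, 0, 0]}]'

```text
t: 22.5
eef_pos: [0.6661, -0.2838, 0.0854]
tool_rot: [0.001, 0.675, 0.737, 0.0]
contact_force: [-3.3, 1.7, 8.7]
gripper_width: 0.509
grasp_force: 42.1
```

Request:
drive_tool --commands '[{"hand": 0.8, "translation": [0, 0, 2], "angular": [0, 0, 0]}, {"hand": 0.8, "translation": [0, 0, 2], "angular": [0, 0, 0]}, {"hand": 0.8, "translation": [0, 0, 2], "angular": [0, 0, 0]}, {"hand": 0.8, "translation": [0, 0, 2], "angular": [0, 0, 0]}, {"hand": 0.8, "translation": [0, 0, 35], "angular": [0, 0, 0]}, {"hand": 0.8, "translation": [0, 0, 80], "angular": [0, 0, 0]}, {"hand": 0.8, "translation": [0, 0, 130], "angular": [0, 0, 0]}, {"hand": 0.8, "translation": [-40, 10, 150], "angular": [0, 0, 0]}, {"hand": 0.8, "translation": [-95, 25, 150], "angular": [0, 0, 0]}, {"hand": 0.8, "translation": [-145, 45, 150], "angular": [0, 0, 0]}, {"hand": 0.8, "translation": [-185, 80, 150], "angular": [0, 0, 0]}, {"hand": 0.8, "translation": [-205, 120, 150], "angular": [0, 0, 0]}]'

```text
t: 24.0
eef_pos: [0.4582, -0.1632, 0.2332]
tool_rot: [0.0, 0.676, 0.737, -0.001]
contact_force: [0.3, 0.1, 0.1]
gripper_width: 0.795
grasp_force: 0.0
```

```bash
python3 - <<'E'
from fit import *
from arc import *
o=bot.get_obs();print(o['eef_pos'],o['q'],yang())
arc([(.40,.285,.22,1.92)],[10])
im=bot.read_camera('scene');cv2.imwrite('pics/s3.png',cv2.resize(im[90:320,230:450,::-1],(574,600),interpolation=2))
m=bot.camera_model('top');bot.read_camera('top')
for d in bot.outline_of('top','tape_measure')[:1]:print(d['score'],fit(box(-.017,.019,-.029,.039,.01,.076),[d['pixels']],[m],[.4,.297,1.9],[.01,.01,.1]))
E
```

```text
[ 0.45824618 -0.16315201  0.23321251] [ 0.70890047  0.22801117 -0.56437686  1.97713073  0.14770138  0.97662748
  0.1587122 ] 0.08558815231639276
[14, 45, -1] -0.13
[24, 90, -3] -0.26
[29, 137, -4] -0.39
[30, 184, -5] -0.52
[26, 231, -7] -0.65
[18, 277, -8] -0.78
[5, 322, -9] -0.92
[-12, 366, -11] -1.05
[-33, 408, -12] -1.18
[-58, 448, -13] -1.31
0.77 (array([0.40419857, 0.29862848, 1.90779157]), np.float64(0.12434046789447484))
```

View pics/s3.png

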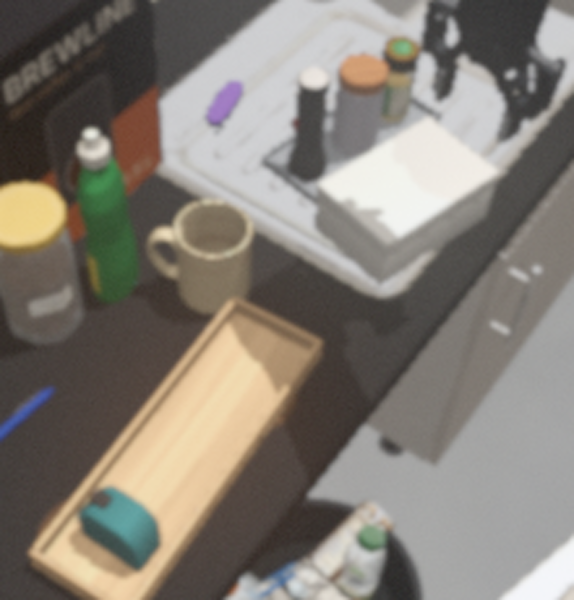

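All three are upright in the tray (crop 310,80 / 362,70 / 402,48). The tape is still in the tidy at (118,528).

Request:
drive_tool --commands '[{"hand": 0.7, "translation": [12, 40, 0], "angular": [0, 0, 0.16]}, {"hand": 0.7, "translation": [22, 80, 0], "angular": [0, 0, 0.32]}, {"hand": 0.7, "translation": [27, 122, 0], "angular": [0, 0, 0.48]}, {"hand": 0.7, "translation": [29, 165, 0], "angular": [0, 0, 0.64]}, {"hand": 0.7, "translation": [27, 207, 0], "angular": [0, 0, 0.8]}, {"hand": 0.7, "translation": [22, 250, 0], "angular": [0, 0, 0.96]}, {"hand": 0.7, "translation": [13, 292, 0], "angular": [0, 0, 1.12]}, {"hand": 0.7, "translation": [2, 333, 0], "angular": [0, 0, 1.28]}, {"hand": 0.7, "translation": [-14, 373, 0], "angular": [0, 0, 1.44]}, {"hand": 0.7, "translation": [-34, 412, 0], "angular": [0, 0, 1.6]}, {"hand": 0.7, "translation": [-58, 448, 0], "angular": [0, 0, 1.74]}, {"hand": 0.7, "translation": [-58, 448, 0], "angular": [0, 0, 1.83]}]'

```text
t: 25.65
eef_pos: [0.4015, 0.2879, 0.2339]
tool_rot: [0.0, -0.177, 0.984, 0.001]
contact_force: [0.0, 0.1, -0.9]
gripper_width: 0.698
grasp_force: 0.0
```

```bash
python3 - <<'E'
from fit import *
from arc import *
o=bot.get_obs();print(o['eef_pos'],o['q'],yang())
m=bot.camera_model('wrist');im=bot.read_camera('wrist')
pts=box(-.017,.019,-.029,.039,.01,.076)
for d in bot.outline_of('wrist','tape_measure')[:2]:
    print(d['score'],d['position'])
    if d['score']>.4:print(fit(pts,[d['pixels']],[m],[.402,.297,1.9],[.01,.01,.1]))
a=1.905
for x,y in[(.4005,.2975)]:
    P=pts@np.array([[np.cos(a),np.sin(a),0],[-np.sin(a),np.cos(a),0],[0,0,1]])+[x,y,0]
    for q in P:
        u=proj(m,q)
        if -99<u[0]<800 and -99<u[1]<500: cv2.circle(im,tuple(int(v) for v in u),3,(255,0,0),-1)
cv2.imwrite('pics/w3.png',im[:,:,::-1])
E
```

```text
[0.40149583 0.28794157 0.23385143] [ 0.15987575  0.38041127 -1.09741297  1.93992858  0.38810903  1.05290492
  0.82067607] 1.92641519147641
0.94 [326.1, 179.5]
(array([0.40129718, 0.29498397, 1.88449274]), np.float64(0.1328011751290129))
```

View pics/w3.png

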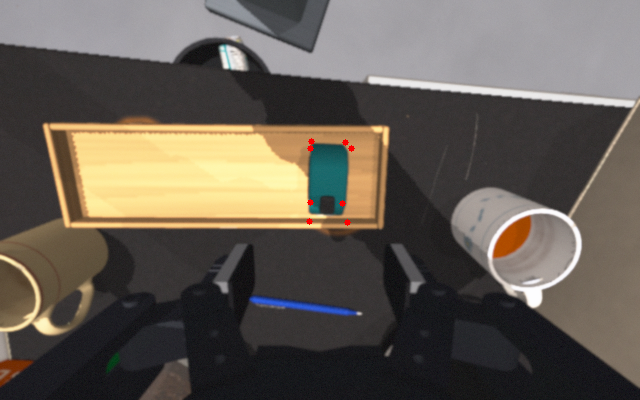

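The wrist picture shows the tape's case at columns 309–348, rows 143–213, parallel to the tidy. A white mug at (515,245) is clear of the gripper.

Request:
drive_tool --commands '[{"hand": 0.7, "translation": [-4, 8, -40], "angular": [0, 0, -0.01]}, {"hand": 0.7, "translation": [-4, 8, -90], "angular": [0, 0, -0.01]}, {"hand": 0.7, "translation": [-4, 8, -140], "angular": [0, 0, -0.01]}, {"hand": 0.7, "translation": [-4, 8, -170], "angular": [0, 0, -0.01]}, {"hand": 0.7, "translation": [-4, 8, -184], "angular": [0, 0, -0.01]}, {"hand": 0.7, "translation": [-4, 8, -184], "angular": [0, 0, -0.01]}, {"hand": 0.2, "translation": [-4, 8, -184], "angular": [0, 0, -0.01]}, {"hand": 0.2, "translation": [-4, 8, -184], "angular": [0, 0, -0.01]}, {"hand": 0.2, "translation": [-4, 8, -184], "angular": [0, 0, -0.01]}, {"hand": 0.2, "translation": [-4, 8, -184], "angular": [0, 0, -0.01]}, {"hand": 0.2, "translation": [-4, 8, -184], "angular": [0, 0, -0.01]}]' --force 50

```text
t: 27.12
eef_pos: [0.3995, 0.2937, 0.0507]
tool_rot: [0.001, -0.168, 0.986, 0.001]
contact_force: [-0.9, -0.0, 6.5]
gripper_width: 0.417
grasp_force: 50.1
```

```bash
python3 - <<'E'
from arc import *
o=bot.get_obs();print(o['eef_pos'],o['q'],yang())
arc([(.3975,.296,.2,1.92),(.46,-.12,.2,0.95),(.533,-.1776,.17,0.95)],[3,11,3])
E
```

```text
[0.39946854 0.293718   0.05074176] [-0.08317304  0.63138925 -0.85241522  2.08203     0.71602149  0.74477321
  0.51143092] 1.9078052919556057
[-1, 1, 50] 0.0
[-1, 2, 100] 0.01
[-2, 2, 149] 0.01
[19, -32, 149] -0.08
[37, -68, 149] -0.16
[53, -105, 149] -0.25
[65, -143, 149] -0.34
[74, -181, 149] -0.43
[80, -220, 149] -0.52
[82, -260, 149] -0.61
[81, -299, 149] -0.69
[78, -338, 149] -0.78
[71, -376, 149] -0.87
[61, -414, 149] -0.96
[85, -432, 139] -0.96
[110, -451, 129] -0.96
[134, -471, 119] -0.96
```

Request:
drive_tool --commands '[{"hand": 0.2, "translation": [0, 0, 45], "angular": [0, 0, 0]}, {"hand": 0.2, "translation": [0, 0, 95], "angular": [0, 0, 0]}, {"hand": 0.2, "translation": [0, 0, 145], "angular": [0, 0, 0]}, {"hand": 0.2, "translation": [19, -32, 150], "angular": [0, 0, -0.08]}, {"hand": 0.2, "translation": [37, -70, 150], "angular": [0, 0, -0.16]}, {"hand": 0.2, "translation": [53, -110, 150], "angular": [0, 0, -0.25]}, {"hand": 0.2, "translation": [65, -152, 150], "angular": [0, 0, -0.35]}, {"hand": 0.2, "translation": [73, -195, 150], "angular": [0, 0, -0.45]}, {"hand": 0.2, "translation": [78, -240, 150], "angular": [0, 0, -0.55]}, {"hand": 0.2, "translation": [80, -285, 150], "angular": [0, 0, -0.65]}, {"hand": 0.2, "translation": [78, -330, 150], "angular": [0, 0, -0.76]}, {"hand": 0.2, "translation": [75, -375, 150], "angular": [0, 0, -0.87]}]'

```text
t: 28.62
eef_pos: [0.4729, -0.084, 0.1995]
tool_rot: [0.0, 0.265, 0.964, -0.0]
contact_force: [0.4, -0.3, -2.6]
gripper_width: 0.413
grasp_force: 51.5
```

Request:
drive_tool --commands '[{"hand": 0.2, "translation": [10, -35, 0], "angular": [0, 0, -0.09]}, {"hand": 0.2, "translation": [35, -65, 0], "angular": [0, 0, -0.09]}, {"hand": 0.2, "translation": [59, -96, -10], "angular": [0, 0, -0.09]}, {"hand": 0.2, "translation": [59, -96, -40], "angular": [0, 0, -0.09]}, {"hand": 0.2, "translation": [59, -96, -65], "angular": [0, 0, -0.09]}, {"hand": 0.2, "translation": [59, -96, -75], "angular": [0, 0, -0.09]}, {"hand": 0.2, "translation": [59, -96, -75], "angular": [0, 0, -0.09]}]'

```text
t: 29.5
eef_pos: [0.5321, -0.1783, 0.1242]
tool_rot: [-0.001, 0.306, 0.952, -0.0]
contact_force: [0.9, 0.6, -2.1]
gripper_width: 0.413
grasp_force: 51.5
```

```bash
python3 - <<'E'
from fit import *
from arc import *
o=bot.get_obs();print(o['t'],o['eef_pos'],yang(),o['q'])
for c in('top','scene'):
    im=bot.read_camera(c);m=bot.camera_model(c)
    for n in('card_box','tape_measure'):
        for d in bot.outline_of(c,n)[:1]:print(c,n,d['score'],np.round(d['position']))
    for z,col in((.075,(255,0,0)),):
        a=1.591;
        for q in box(-.0855,.0855,-.056,.056,z,z)@np.array([[np.cos(a),np.sin(a),0],[-np.sin(a),np.cos(a),0],[0,0,1]])+[.5332,-.1776,0]:
            u=proj(m,q);cv2.circle(im,tuple(int(round(v)) for v in u),1,col,-1)
    s=im[130:250,340:480] if c=='top' else im[100:220,320:460]
    cv2.imwrite(f'pics/b_{c}.png',cv2.resize(s[:,:,::-1],(560,480),interpolation=2))
A=np.hstack([cv2.imread('pics/b_top.png')[:,::1],cv2.imread('pics/b_scene.png')]);cv2.imwrite('pics/b.png',cv2.resize(A,(800,343)))
E
```

```text
29.5 [ 0.5321163  -0.17825069  0.12416754] 0.9481043673881564 [ 0.72400809  0.52462026 -0.66137509  1.9006314   0.41839279  0.8585389
  0.79614502]
top card_box 0.57 [392. 214.]
top tape_measure 0.6 [403. 210.]
scene card_box 0.64 [378. 172.]
scene tape_measure 0.73 [390. 149.]
```

View pics/b.png

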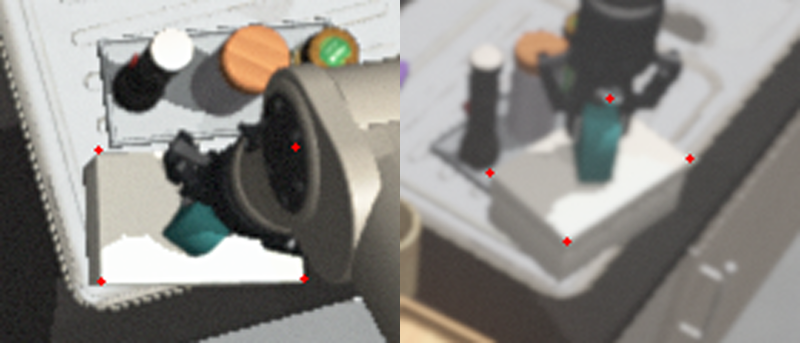

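The projected lid corners (red) fall on the lid in both views, and the tape hangs over its middle. Lowering.

Request:
drive_tool --commands '[{"hand": 0.2, "translation": [1, 1, -4], "angular": [0, 0, 0]}, {"hand": 0.2, "translation": [1, 1, -7], "angular": [0, 0, 0]}, {"hand": 0.2, "translation": [1, 1, -9], "angular": [0, 0, 0]}, {"hand": 0.2, "translation": [1, 1, -9], "angular": [0, 0, 0]}]'

```text
t: 30.3
eef_pos: [0.5335, -0.1772, 0.1158]
tool_rot: [-0.0, 0.306, 0.952, -0.0]
contact_force: [-2.7, 0.5, 4.5]
gripper_width: 0.414
grasp_force: 52.3
```

Request:
drive_tool --commands '[{"hand": 0.65, "translation": [0, 0, 0], "angular": [0, 0, 0]}, {"hand": 0.65, "translation": [0, 0, 0], "angular": [0, 0, 0]}, {"hand": 0.65, "translation": [0, 0, 0], "angular": [0, 0, 0]}, {"hand": 0.65, "translation": [0, 0, 30], "angular": [0, 0, 0]}, {"hand": 0.65, "translation": [0, 0, 70], "angular": [0, 0, 0]}, {"hand": 0.65, "translation": [0, 0, 110], "angular": [0, 0, 0]}, {"hand": 0.8, "translation": [-20, 0, 125], "angular": [0, 0, -0.15]}, {"hand": 0.8, "translation": [-40, 0, 130], "angular": [0, 0, -0.3]}, {"hand": 0.8, "translation": [-60, 0, 130], "angular": [0, 0, -0.45]}, {"hand": 0.8, "translation": [-75, -5, 130], "angular": [0, 0, -0.6]}, {"hand": 0.8, "translation": [-80, -10, 130], "angular": [0, 0, -0.75]}, {"hand": 0.8, "translation": [-80, -10, 130], "angular": [0, 0, -0.86]}]'

```text
t: 31.8
eef_pos: [0.4531, -0.1878, 0.2454]
tool_rot: [0.0, 0.677, 0.736, -0.0]
contact_force: [0.7, 0.6, -1.5]
gripper_width: 0.798
grasp_force: 0.0
```

```bash
python3 - <<'E'
from fit import *
from arc import *
o=bot.get_obs();print(o['t'],o['eef_pos'],yang(),o['q'])
A=[]
for c in('top','scene'):
    im=bot.read_camera(c);m=bot.camera_model(c)
    L=dict(tape_measure=(box(-.017,.019,-.029,.039,.075,.141),[.535,-.175,.948]),torch=(cyl(.0235,.142,.009),[.653,-.142]),canister=(cyl(.0282,.115,.009),[.66,-.217]),spice_jar=(cyl(.022,.105,.009),[.666,-.284]))
    for n,(p,p0) in L.items():
        for d in bot.outline_of(c,n)[:1]:
            x,f=fit(p,[d['pixels']],[m],p0,[.01,.01,.1][:len(p0)]);print(c,n,round(d['score'],2),np.round(x,4),round(f,3))
    s=im[130:250,340:480] if c=='top' else im[100:220,320:460]
    A.append(cv2.resize(s[:,:,::-1],(400,343),interpolation=2))
cv2.imwrite('pics/b2.png',np.hstack(A))
E
```

```text
31.8 [ 0.45307    -0.18781774  0.24539898] 0.08296071812529843 [ 0.79126536  0.22510012 -0.59876298  1.95354792  0.15013153  1.00615204
  0.20654257]
top tape_measure 0.57 [ 0.5336 -0.1756  0.9321] 0.107
top torch 0.78 [ 0.6504 -0.1355] 0.172
top canister 0.62 [ 0.6564 -0.2155] 0.078
top spice_jar 0.81 [ 0.663  -0.2819] 0.151
scene tape_measure 0.78 [ 0.5332 -0.1722  0.9288] 0.143
scene torch 0.68 [ 0.6595 -0.1411] 0.203
scene spice_jar 0.74 [ 0.6669 -0.2865] 0.14
```

View pics/b2.png

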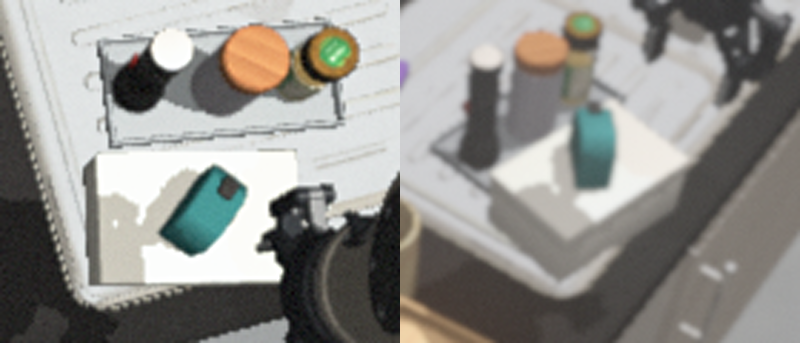

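The tape stands upright on the lid (left view at 205,210) and the other three stand in the tray. I'll check the centring using the tape's rounded end.

```bash
python3 - <<'E'
from fit import *
a=.945;ux=np.array([np.cos(a),np.sin(a)]);uy=np.array([-ux[1],ux[0]])
C=np.array([.5332,-.1776]);A=[]
for c in('top','scene'):
    im=bot.read_camera(c);m=bot.camera_model(c)
    print(proj(m,[.5332,-.1776,.075]))
    h=cv2.cvtColor(im,cv2.COLOR_RGB2HSV);k=((h[...,0]>80)&(h[...,0]<100)&(h[...,1]>90));k[:, :380]=0
    k=cv2.morphologyEx(k.astype(np.uint8),2,np.ones((2,2)));k[240:]=0
    s=slice(170,240) if c=='top' else slice(120,190); t=slice(385,455) if c=='top' else slice(360,430)
    B=cv2.resize(im[s,t,::-1],(400,400),interpolation=2)
    for (y,z) in [(-34,75),(34,75),(-34,141),(34,141)]:
        for x in(-18,18):
            q=np.r_[C+ux*x/1e3+uy*y/1e3,z/1e3];u=(proj(m,q)-[t.start,s.start]+.5)*400/70
            cv2.circle(B,tuple(int(v) for v in u),4,(0,0,255) if z>100 else (255,0,0),-1)
    A.append(B)
cv2.imwrite('pics/b3.png',np.hstack(A))
E
```

```text
[409.74693285 204.26218101]
[386.16278176 157.68694011]
```

View pics/b3.png

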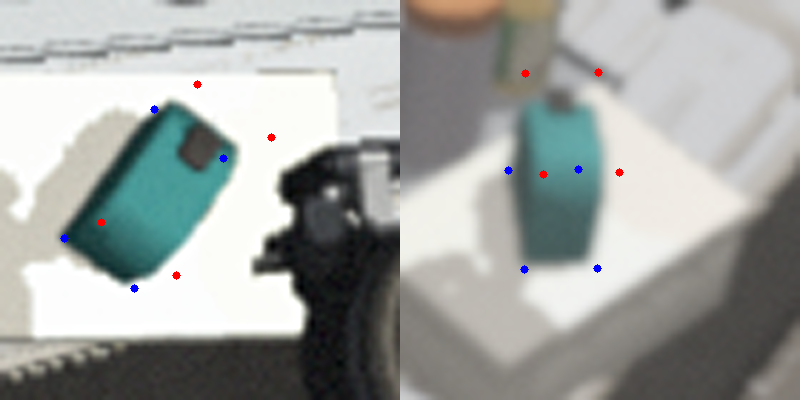

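The bottom edges match the predicted centred footprint to about 3 mm. Now the jar goes back.

Request:
drive_tool --commands '[{"hand": 0.8, "translation": [40, -30, -10], "angular": [0, 0, 0.01]}, {"hand": 0.8, "translation": [80, -60, -20], "angular": [0, 0, 0.01]}, {"hand": 0.8, "translation": [125, -85, -20], "angular": [0, 0, 0.01]}, {"hand": 0.8, "translation": [170, -96, -20], "angular": [0, 0, 0.01]}, {"hand": 0.8, "translation": [213, -96, -20], "angular": [0, 0, 0.01]}, {"hand": 0.8, "translation": [213, -96, -30], "angular": [0, 0, 0.01]}, {"hand": 0.8, "translation": [213, -96, -70], "angular": [0, 0, 0.01]}, {"hand": 0.8, "translation": [213, -96, -115], "angular": [0, 0, 0.01]}, {"hand": 0.8, "translation": [213, -96, -150], "angular": [0, 0, 0.01]}, {"hand": 0.8, "translation": [213, -96, -161], "angular": [0, 0, 0.01]}, {"hand": 0.8, "translation": [213, -96, -161], "angular": [0, 0, 0.01]}]' --force 40

```text
t: 33.78
eef_pos: [0.6661, -0.2835, 0.0842]
tool_rot: [-0.0, 0.672, 0.741, -0.0]
contact_force: [0.2, 0.0, 1.0]
gripper_width: 0.8
grasp_force: 0.0
```

Request:
drive_tool --commands '[{"hand": 0.35, "translation": [0, 0, 0], "angular": [0, 0, 0]}, {"hand": 0.35, "translation": [0, 0, 0], "angular": [0, 0, 0]}, {"hand": 0.35, "translation": [0, 0, 0], "angular": [0, 0, 0]}, {"hand": 0.35, "translation": [0, 0, 0], "angular": [0, 0, 0]}]'

```text
t: 34.28
eef_pos: [0.6673, -0.2839, 0.0865]
tool_rot: [0.001, 0.672, 0.741, 0.0]
contact_force: [-3.0, 0.4, 7.1]
gripper_width: 0.513
grasp_force: 39.5
```

```bash
python3 - <<'E'
from arc import *
o=bot.get_obs();print(o['eef_pos'],yang(),o['q'])
arc([(.666,-.284,.23,.092),(.45,-.19,.23,.092),(.4242,.2451,.22,.358)],[3,5,10])
E
```

```text
[ 0.66729114 -0.28388267  0.08648596] 0.09752993371993585 [ 0.61429887  0.75999462 -0.46483978  1.5126838   0.38775416  0.95899394
  0.13349561]
[0, 0, 48] -0.0
[-1, 0, 96] -0.0
[-1, 0, 144] -0.01
[-44, 19, 144] -0.01
[-88, 38, 144] -0.01
[-131, 56, 144] -0.01
[-174, 75, 144] -0.01
[-217, 94, 144] -0.01
[-202, 136, 143] 0.02
[-190, 180, 142] 0.05
[-182, 224, 141] 0.07
[-178, 269, 140] 0.1
[-179, 314, 139] 0.13
[-184, 359, 138] 0.15
[-193, 404, 137] 0.18
[-206, 447, 136] 0.21
[-222, 489, 135] 0.23
[-243, 529, 134] 0.26
```

Request:
drive_tool --commands '[{"hand": 0.35, "translation": [0, 0, 45], "angular": [0, 0, 0]}, {"hand": 0.35, "translation": [0, 0, 100], "angular": [0, 0, 0]}, {"hand": 0.35, "translation": [0, 0, 150], "angular": [0, 0, 0]}, {"hand": 0.35, "translation": [-40, 5, 180], "angular": [0, 0, 0]}, {"hand": 0.35, "translation": [-90, 20, 185], "angular": [0, 0, 0]}, {"hand": 0.35, "translation": [-140, 40, 185], "angular": [0, 0, 0]}, {"hand": 0.35, "translation": [-180, 75, 185], "angular": [0, 0, 0]}, {"hand": 0.35, "translation": [-195, 120, 180], "angular": [0, 0, 0.02]}, {"hand": 0.35, "translation": [-195, 170, 170], "angular": [0, 0, 0.05]}, {"hand": 0.35, "translation": [-190, 220, 160], "angular": [0, 0, 0.07]}, {"hand": 0.35, "translation": [-183, 269, 150], "angular": [0, 0, 0.1]}, {"hand": 0.35, "translation": [-181, 314, 144], "angular": [0, 0, 0.13]}]'

```text
t: 35.78
eef_pos: [0.4858, 0.0326, 0.2287]
tool_rot: [0.001, 0.621, 0.783, 0.0]
contact_force: [0.8, -0.1, -0.4]
gripper_width: 0.509
grasp_force: 40.4
```

```bash
python3 - <<'E'
from arc import *
o=bot.get_obs();print(o['eef_pos'],yang(),o['q'])
arc([(.4242,.2451,.2,.358),(.4242,.2451,.092,.358)],[6,3])
E
```

```text
[0.48581923 0.03257307 0.22867955] 0.2295635808591837 [ 0.45967044  0.26746267 -0.75554471  1.9734871   0.2204503   0.98097427
 -0.17197363]
[-3, 37, -5] 0.02
[-10, 74, -10] 0.04
[-19, 110, -14] 0.06
[-30, 145, -19] 0.09
[-45, 179, -24] 0.11
[-62, 213, -29] 0.13
[-62, 213, -65] 0.13
[-62, 213, -101] 0.13
[-62, 213, -137] 0.13
```

Request:
drive_tool --commands '[{"hand": 0.35, "translation": [-3, 37, -5], "angular": [0, 0, 0.02]}, {"hand": 0.35, "translation": [-10, 74, -10], "angular": [0, 0, 0.04]}, {"hand": 0.35, "translation": [-19, 110, -14], "angular": [0, 0, 0.06]}, {"hand": 0.35, "translation": [-30, 145, -19], "angular": [0, 0, 0.09]}, {"hand": 0.35, "translation": [-45, 179, -24], "angular": [0, 0, 0.11]}, {"hand": 0.35, "translation": [-61, 213, -30], "angular": [0, 0, 0.13]}, {"hand": 0.35, "translation": [-61, 213, -65], "angular": [0, 0, 0.13]}, {"hand": 0.35, "translation": [-61, 213, -100], "angular": [0, 0, 0.13]}, {"hand": 0.35, "translation": [-61, 213, -125], "angular": [0, 0, 0.13]}, {"hand": 0.35, "translation": [-61, 213, -136], "angular": [0, 0, 0.13]}, {"hand": 0.35, "translation": [-61, 213, -138], "angular": [0, 0, 0.13]}, {"hand": 0.35, "translation": [-61, 213, -138], "angular": [0, 0, 0.13]}]'

```text
t: 37.28
eef_pos: [0.4252, 0.2441, 0.0912]
tool_rot: [0.0, 0.57, 0.822, 0.001]
contact_force: [0.3, 0.2, -0.8]
gripper_width: 0.509
grasp_force: 40.4
```

Request:
drive_tool --commands '[{"hand": 0.35, "translation": [0, 0, -2], "angular": [0, 0, 0]}, {"hand": 0.35, "translation": [0, 0, -4], "angular": [0, 0, 0]}, {"hand": 0.35, "translation": [0, 0, -5], "angular": [0, 0, 0]}, {"hand": 0.35, "translation": [0, 0, -5], "angular": [0, 0, 0]}]'

```text
t: 37.78
eef_pos: [0.4249, 0.2442, 0.087]
tool_rot: [0.001, 0.57, 0.822, 0.0]
contact_force: [-4.8, -2.8, 17.3]
gripper_width: 0.507
grasp_force: 40.0
```

Contact. Release, lift, and head back for the canister.

Request:
drive_tool --commands '[{"hand": 0.8, "translation": [0, 0, 3], "angular": [0, 0, 0]}, {"hand": 0.8, "translation": [0, 0, 3], "angular": [0, 0, 0]}, {"hand": 0.8, "translation": [0, 0, 3], "angular": [0, 0, 0]}, {"hand": 0.8, "translation": [0, 0, 35], "angular": [0, 0, 0]}, {"hand": 0.8, "translation": [0, 0, 80], "angular": [0, 0, 0]}, {"hand": 0.8, "translation": [0, -5, 130], "angular": [0, 0, 0]}, {"hand": 0.9, "translation": [19, -45, 150], "angular": [0, 0, -0.03]}, {"hand": 0.9, "translation": [37, -90, 150], "angular": [0, 0, -0.06]}, {"hand": 0.9, "translation": [49, -140, 150], "angular": [0, 0, -0.09]}, {"hand": 0.9, "translation": [57, -190, 150], "angular": [0, 0, -0.12]}, {"hand": 0.9, "translation": [60, -245, 150], "angular": [0, 0, -0.15]}, {"hand": 0.9, "translation": [58, -300, 150], "angular": [0, 0, -0.18]}]'

```text
t: 39.28
eef_pos: [0.4826, -0.0581, 0.2352]
tool_rot: [0.0, 0.642, 0.767, 0.0]
contact_force: [0.4, -0.7, 0.0]
gripper_width: 0.9
grasp_force: 0.0
```

```bash
python3 - <<'E'
from fit import *
from arc import *
o=bot.get_obs();print(o['eef_pos'],yang(),o['q'])
arc([(.47,-.16,.25,.092),(.6599,-.2169,.235,.092),(.6599,-.2169,.0827,.092)],[3,5,4])
m=bot.camera_model('top');bot.read_camera('top')
for d in bot.outline_of('top','spice_jar')[:1]:print(d['score'],fit(cyl(.022,.105,.01),[d['pixels']],[m],[.4205,.243],[.01,.01]))
E
```

```text
[ 0.48260351 -0.05812067  0.23520199] 0.17702421691856896 [ 0.6153496   0.24968486 -0.71469258  1.96883549  0.19460012  0.99097893
 -0.01428458]
[-2, -34, 5] -0.03
[-6, -68, 10] -0.06
[-13, -102, 15] -0.09
[25, -114, 12] -0.09
[63, -125, 9] -0.09
[101, -136, 6] -0.09
[139, -148, 3] -0.09
[177, -159, 0] -0.09
[177, -159, -38] -0.09
[177, -159, -76] -0.09
[177, -159, -114] -0.09
[177, -159, -153] -0.09
0.75 (array([0.42316477, 0.24282693]), np.float64(0.09510301582561964))
```

Request:
drive_tool --commands '[{"hand": 0.95, "translation": [0, -40, 5], "angular": [0, 0, -0.04]}, {"hand": 0.95, "translation": [0, -85, 10], "angular": [0, 0, -0.09]}, {"hand": 0.95, "translation": [30, -120, 10], "angular": [0, 0, -0.09]}, {"hand": 0.95, "translation": [75, -140, 10], "angular": [0, 0, -0.09]}, {"hand": 0.95, "translation": [125, -155, 5], "angular": [0, 0, -0.09]}, {"hand": 0.95, "translation": [177, -159, 0], "angular": [0, 0, -0.09]}, {"hand": 0.95, "translation": [177, -159, -10], "angular": [0, 0, -0.09]}, {"hand": 0.95, "translation": [177, -159, -50], "angular": [0, 0, -0.09]}, {"hand": 0.95, "translation": [177, -159, -95], "angular": [0, 0, -0.09]}, {"hand": 0.95, "translation": [177, -159, -135], "angular": [0, 0, -0.09]}, {"hand": 0.95, "translation": [177, -159, -153], "angular": [0, 0, -0.09]}, {"hand": 0.95, "translation": [177, -159, -153], "angular": [0, 0, -0.09]}]'

```text
t: 40.88
eef_pos: [0.6586, -0.2149, 0.0814]
tool_rot: [-0.001, 0.675, 0.738, -0.0]
contact_force: [1.1, 0.3, 0.6]
gripper_width: 0.947
grasp_force: 0.0
```

Request:
drive_tool --commands '[{"hand": 0.5, "translation": [0, 0, 0], "angular": [0, 0, 0]}, {"hand": 0.5, "translation": [0, 0, 0], "angular": [0, 0, 0]}, {"hand": 0.5, "translation": [0, 0, 0], "angular": [0, 0, 0]}, {"hand": 0.5, "translation": [0, 0, 0], "angular": [0, 0, 0]}]'

```text
t: 41.38
eef_pos: [0.6602, -0.2156, 0.0845]
tool_rot: [0.001, 0.675, 0.737, 0.0]
contact_force: [-3.7, 0.1, 6.3]
gripper_width: 0.654
grasp_force: 40.9
```

Request:
drive_tool --commands '[{"hand": 0.5, "translation": [0, 0, 45], "angular": [0, 0, 0]}, {"hand": 0.5, "translation": [0, 0, 100], "angular": [0, 0, 0]}, {"hand": 0.5, "translation": [0, 0, 155], "angular": [0, 0, 0]}, {"hand": 0.5, "translation": [-35, 10, 185], "angular": [0, 0, 0]}, {"hand": 0.5, "translation": [-80, 25, 190], "angular": [0, 0, 0]}, {"hand": 0.5, "translation": [-125, 45, 190], "angular": [0, 0, 0]}, {"hand": 0.5, "translation": [-165, 75, 188], "angular": [0, 0, 0.03]}, {"hand": 0.5, "translation": [-180, 120, 180], "angular": [0, 0, 0.06]}, {"hand": 0.5, "translation": [-180, 170, 170], "angular": [0, 0, 0.1]}, {"hand": 0.5, "translation": [-178, 220, 160], "angular": [0, 0, 0.14]}, {"hand": 0.5, "translation": [-180, 268, 150], "angular": [0, 0, 0.18]}, {"hand": 0.5, "translation": [-188, 315, 140], "angular": [0, 0, 0.22]}]'

```text
t: 42.88
eef_pos: [0.4718, 0.1014, 0.2228]
tool_rot: [0.001, 0.59, 0.808, 0.001]
contact_force: [0.7, 0.1, -2.3]
gripper_width: 0.65
grasp_force: 42.8
```

```bash
python3 - <<'E'
from arc import *
o=bot.get_obs();print(o['eef_pos'],yang())
arc([(.4497,.1635,.2,.348),(.4497,.1635,.0885,.348)],[3,3])
E
```

```text
[0.47179109 0.10142197 0.22279648] 0.3092857929284636
[-6, 21, -8] 0.01
[-14, 42, -15] 0.03
[-22, 62, -23] 0.04
[-22, 62, -60] 0.04
[-22, 62, -97] 0.04
[-22, 62, -134] 0.04
```

Request:
drive_tool --commands '[{"hand": 0.5, "translation": [-8, 24, -5], "angular": [0, 0, 0.02]}, {"hand": 0.5, "translation": [-22, 62, -15], "angular": [0, 0, 0.04]}, {"hand": 0.5, "translation": [-22, 62, -30], "angular": [0, 0, 0.04]}, {"hand": 0.5, "translation": [-22, 62, -65], "angular": [0, 0, 0.04]}, {"hand": 0.5, "translation": [-22, 62, -100], "angular": [0, 0, 0.04]}, {"hand": 0.5, "translation": [-22, 62, -125], "angular": [0, 0, 0.04]}, {"hand": 0.5, "translation": [-22, 62, -134], "angular": [0, 0, 0.04]}, {"hand": 0.5, "translation": [-22, 62, -136], "angular": [0, 0, 0.04]}, {"hand": 0.5, "translation": [-22, 62, -138], "angular": [0, 0, 0.04]}, {"hand": 0.5, "translation": [-22, 62, -138], "angular": [0, 0, 0.04]}]'

```text
t: 44.12
eef_pos: [0.4503, 0.1619, 0.0855]
tool_rot: [0.001, 0.574, 0.819, 0.001]
contact_force: [-0.6, -0.3, 2.9]
gripper_width: 0.653
grasp_force: 42.8
```

Request:
drive_tool --commands '[{"hand": 0.95, "translation": [0, 0, 0], "angular": [0, 0, 0]}, {"hand": 0.95, "translation": [0, 0, 0], "angular": [0, 0, 0]}, {"hand": 0.95, "translation": [0, 0, 0], "angular": [0, 0, 0]}, {"hand": 0.95, "translation": [0, 0, 25], "angular": [0, 0, 0]}, {"hand": 0.95, "translation": [0, 0, 70], "angular": [0, 0, 0]}, {"hand": 0.95, "translation": [0, 0, 115], "angular": [0, 0, 0]}, {"hand": 0.8, "translation": [15, -45, 150], "angular": [0, 0, -0.04]}, {"hand": 0.8, "translation": [25, -95, 165], "angular": [0, 0, -0.08]}, {"hand": 0.8, "translation": [28, -145, 165], "angular": [0, 0, -0.12]}, {"hand": 0.8, "translation": [25, -195, 165], "angular": [0, 0, -0.17]}, {"hand": 0.8, "translation": [15, -245, 165], "angular": [0, 0, -0.22]}, {"hand": 0.8, "translation": [10, -290, 165], "angular": [0, 0, -0.26]}]'

```text
t: 45.62
eef_pos: [0.4589, -0.1302, 0.2494]
tool_rot: [0.0, 0.676, 0.737, -0.0]
contact_force: [0.5, -0.4, -0.1]
gripper_width: 0.804
grasp_force: 0.0
```

```bash
python3 - <<'E'
from fit import *
from arc import *
o=bot.get_obs();print(o['eef_pos'],yang())
arc([(.653,-.1424,.235,.092),(.653,-.1424,.1208,.092)],[5,4])
m=bot.camera_model('top');bot.read_camera('top')
for n,p,g in(('spice_jar',cyl(.022,.105,.01),[.4205,.243]),('canister',cyl(.0282,.115,.01),[.447,.162])):
  for d in bot.outline_of('top',n)[:1]:print(n,d['score'],fit(p,[d['pixels']],[m],g,[.01,.01]))
E
```

```text
[ 0.45886018 -0.13021527  0.24937038] 0.08579123069680877
[39, -4, -3] 0.0
[77, -8, -6] 0.0
[116, -10, -9] 0.0
[155, -12, -11] 0.0
[194, -12, -14] 0.01
[194, -12, -43] 0.01
[194, -12, -71] 0.01
[194, -12, -100] 0.01
[194, -12, -129] 0.01
spice_jar 0.72 (array([0.42327406, 0.24387167]), np.float64(0.08322087269455691))
canister 0.85 (array([0.44876553, 0.160865  ]), np.float64(0.08484441459592573))
```

Request:
drive_tool --commands '[{"hand": 0.8, "translation": [45, -5, 0], "angular": [0, 0, 0]}, {"hand": 0.8, "translation": [95, -9, -5], "angular": [0, 0, 0]}, {"hand": 0.8, "translation": [145, -12, -10], "angular": [0, 0, 0]}, {"hand": 0.8, "translation": [194, -12, -14], "angular": [0, 0, 0.01]}, {"hand": 0.8, "translation": [194, -12, -20], "angular": [0, 0, 0.01]}, {"hand": 0.8, "translation": [194, -12, -50], "angular": [0, 0, 0.01]}, {"hand": 0.8, "translation": [194, -12, -85], "angular": [0, 0, 0.01]}, {"hand": 0.8, "translation": [194, -12, -115], "angular": [0, 0, 0.01]}, {"hand": 0.8, "translation": [194, -12, -128], "angular": [0, 0, 0.01]}, {"hand": 0.8, "translation": [194, -12, -128], "angular": [0, 0, 0.01]}]'

```text
t: 47.02
eef_pos: [0.653, -0.1397, 0.121]
tool_rot: [-0.001, 0.671, 0.741, -0.0]
contact_force: [-0.9, 0.2, 0.6]
gripper_width: 0.799
grasp_force: 0.0
```

Request:
drive_tool --commands '[{"hand": 0.3, "translation": [0, 0, 0], "angular": [0, 0, 0]}, {"hand": 0.3, "translation": [0, 0, 0], "angular": [0, 0, 0]}, {"hand": 0.3, "translation": [0, 0, 0], "angular": [0, 0, 0]}, {"hand": 0.3, "translation": [0, 0, 0], "angular": [0, 0, 0]}, {"hand": 0.3, "translation": [0, 0, 0], "angular": [0, 0, 0]}]'

```text
t: 47.65
eef_pos: [0.6547, -0.1403, 0.1231]
tool_rot: [0.001, 0.672, 0.741, 0.001]
contact_force: [-1.1, 1.0, 5.8]
gripper_width: 0.407
grasp_force: 40.1
```

Request:
drive_tool --commands '[{"hand": 0.3, "translation": [0, 0, 40], "angular": [0, 0, 0]}, {"hand": 0.3, "translation": [0, 0, 95], "angular": [0, 0, 0]}, {"hand": 0.3, "translation": [0, 0, 150], "angular": [0, 0, 0]}, {"hand": 0.3, "translation": [-40, -5, 170], "angular": [0, 0, 0]}, {"hand": 0.3, "translation": [-90, -10, 175], "angular": [0, 0, 0]}, {"hand": 0.3, "translation": [-140, -5, 175], "angular": [0, 0, 0]}, {"hand": 0.3, "translation": [-180, 20, 172], "angular": [0, 0, 0.03]}, {"hand": 0.3, "translation": [-190, 65, 165], "angular": [0, 0, 0.07]}, {"hand": 0.3, "translation": [-185, 110, 155], "angular": [0, 0, 0.12]}, {"hand": 0.3, "translation": [-178, 155, 148], "angular": [0, 0, 0.17]}, {"hand": 0.3, "translation": [-175, 195, 140], "angular": [0, 0, 0.22]}, {"hand": 0.3, "translation": [-175, 223, 130], "angular": [0, 0, 0.26]}]'

```text
t: 49.15
eef_pos: [0.4784, 0.0848, 0.2514]
tool_rot: [0.0, 0.569, 0.823, 0.0]
contact_force: [-0.2, -0.8, -1.5]
gripper_width: 0.408
grasp_force: 41.2
```

```bash
python3 - <<'E'
from arc import *
o=bot.get_obs();print(o['eef_pos'],yang())
arc([(.4785,.083,.2,.348),(.4785,.083,.1235,.348)],[2,3])
E
```

```text
[0.47838775 0.08475028 0.251403  ] 0.36122947593945287
[0, -1, -26] -0.01
[0, -2, -51] -0.01
[0, -2, -77] -0.01
[0, -2, -102] -0.01
[0, -2, -128] -0.01
```

Request:
drive_tool --commands '[{"hand": 0.3, "translation": [0, -2, -20], "angular": [0, 0, -0.01]}, {"hand": 0.3, "translation": [0, -2, -50], "angular": [0, 0, -0.01]}, {"hand": 0.3, "translation": [0, -2, -85], "angular": [0, 0, -0.01]}, {"hand": 0.3, "translation": [0, -2, -110], "angular": [0, 0, -0.01]}, {"hand": 0.3, "translation": [0, -2, -122], "angular": [0, 0, -0.01]}, {"hand": 0.3, "translation": [0, -2, -126], "angular": [0, 0, -0.01]}, {"hand": 0.3, "translation": [0, -2, -128], "angular": [0, 0, -0.01]}, {"hand": 0.3, "translation": [0, -2, -128], "angular": [0, 0, -0.01]}]'

```text
t: 50.15
eef_pos: [0.4793, 0.0808, 0.1241]
tool_rot: [0.001, 0.574, 0.819, 0.001]
contact_force: [0.3, 0.7, -0.2]
gripper_width: 0.413
grasp_force: 41.3
```

Request:
drive_tool --commands '[{"hand": 0.3, "translation": [0, 1, -1], "angular": [0, 0, 0]}, {"hand": 0.3, "translation": [0, 1, -1], "angular": [0, 0, 0]}, {"hand": 0.3, "translation": [0, 1, -1], "angular": [0, 0, 0]}]'

```text
t: 50.52
eef_pos: [0.4796, 0.0815, 0.124]
tool_rot: [0.001, 0.574, 0.819, 0.0]
contact_force: [-1.3, -1.5, 11.2]
gripper_width: 0.408
grasp_force: 42.6
```

Request:
drive_tool --commands '[{"hand": 0.8, "translation": [0, 0, 0], "angular": [0, 0, 0]}, {"hand": 0.8, "translation": [0, 0, 0], "angular": [0, 0, 0]}, {"hand": 0.8, "translation": [0, 0, 0], "angular": [0, 0, 0]}, {"hand": 0.8, "translation": [0, 0, 0], "angular": [0, 0, 0]}, {"hand": 0.8, "translation": [0, 0, 25], "angular": [0, 0, 0]}, {"hand": 0.8, "translation": [0, 0, 70], "angular": [0, 0, 0]}, {"hand": 0.8, "translation": [0, 0, 120], "angular": [0, 0, 0]}, {"hand": 0.8, "translation": [0, -50, 150], "angular": [0, 0, 0]}, {"hand": 0.8, "translation": [-5, -100, 150], "angular": [0, 0, 0]}, {"hand": 0.8, "translation": [-15, -150, 150], "angular": [0, 0, 0]}, {"hand": 0.8, "translation": [-25, -200, 150], "angular": [0, 0, 0]}, {"hand": 0.8, "translation": [-25, -200, 150], "angular": [0, 0, 0]}]'

```text
t: 52.02
eef_pos: [0.4523, -0.1226, 0.2719]
tool_rot: [-0.0, 0.577, 0.817, -0.001]
contact_force: [-0.2, 1.7, 0.8]
gripper_width: 0.797
grasp_force: 0.0
```

```bash
python3 - <<'E'
from fit import *
o=bot.get_obs();print(o['t'],o['eef_pos'])
im=bot.read_camera('top');m=bot.camera_model('top');cv2.imwrite('pics/e.png',cv2.resize(im[120:300,170:470,::-1],(800,480),interpolation=2))
for n,p,g in(('spice_jar',cyl(.022,.105,.01),[.4205,.243]),('canister',cyl(.0282,.115,.01),[.447,.162]),('torch',cyl(.0235,.142,.01),[.478,.083])):
  for d in bot.outline_of('top',n)[:1]:print(n,d['score'],fit(p,[d['pixels']],[m],g,[.01,.01]))
E
```

```text
52.025 [ 0.45232546 -0.12262598  0.27185918]
spice_jar 0.95 (array([0.42396251, 0.24373202]), np.float64(0.06304060988124904))
canister 0.73 (array([0.44822525, 0.16101583]), np.float64(0.05422291643422961))
torch 0.68 (array([0.47203183, 0.08236005]), np.float64(0.3307863737663165))
```

View pics/e.png

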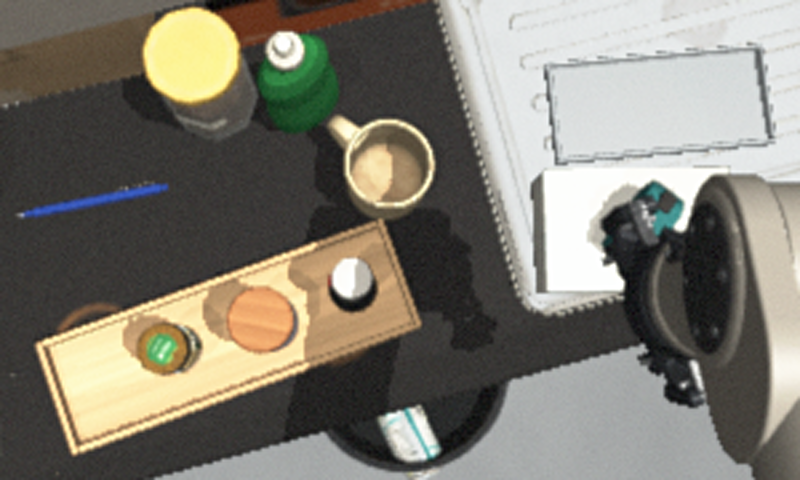

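Torch (352,280), canister (262,320) and jar (166,348) match the start picture. The mug and bottle have not moved.

```bash
python3 -c "
from station import bot
print(bot.hand_in())"
```

```text
the job is handed in; nothing more can be done
None
```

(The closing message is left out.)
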